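Set and lock the slant rack's feet, then load it

TASK

Get the slant rack ready and load it. First, with the rack still empty, at each of its two feet turn the adjusting screw so that the line on its head points at the index line on the base, then run the brass jam nut under it down clockwise until it is tight on its seat, with the screw still on its mark (never lock a screw that is well off its mark). Then lay every capped tube from the pad in the rack, one to a notch across both bars, cap uphill and rounded foot close to the foot stop, and leave the jars and the beaker standing.

Things in the scene. Friction and masses are not known exactly. Their poses are not given: they have to be found in the camera images.
- rack: the slant rack, fixed to the bench: aluminium base plate 145 x 210 mm with a cross strip 334 mm wide, top 23 mm over the bench, an adjusting foot at each end of the strip (y = +145 left, -145 mm right, x = 0). Origin on the bench under its middle; x level in the uphill direction, y along the bars, z up. On the plate a dark index line runs from each foot in +x.
- bed: the rack's slope, fixed: two white saw-toothed cross-bars. Origin 62 mm over the bench; x up the slope (20 degrees), y along the bars, z square to the slope. V notches (sides at 45 degrees) at y = -66, -22, +22, +66 mm. A tube resting on both bars in a notch has its axis at z = 0; its middle belongs at x = 0. Tooth tips reach z = +8 mm (outermost +3 mm).
- foot_stop (a point): middle of the foot stop, a low plate across the slope below the lower bar, at x = -64 mm of the bed, up to z = +4 mm there. The bars are 12 mm thick, at x = -40 and x = +28 mm of the bed; between them there is free space for fingers down to the plate.
- screw_left (a joint): turn of the +y foot's adjusting screw, rad, counter-clockwise from above positive, -1.5 to 1.5; 0 = on its mark: the line on its head points at the index line (rack +x). Held by its stiff thread (0.18 N m): it stays put while the nut runs, but a nut turned on after seating takes the screw with it. Turning the screw carries the nut round.
- head_left (a point): middle of that screw's head, 81 mm over the bench, on its vertical axis: an upright steel bar 26 mm long (x) x 12 mm wide (y) x 24 mm tall, top 90 mm over the bench; x points to the end with the dark line. Turns with the screw. Grip across the 12 mm from above with the fingertips clear of the nut (its top is at most 62 mm over the bench).
- nut_left (a joint): turn of the jam nut on that screw, rad: grows clockwise from above (down the thread, 0.6 mm per rad); 4.0 is hard down on its seat, a firm stop; starts slack at 0.1 to 1.1. Runs with about 0.04 N m.
- nutmid_left (a point): middle of that foot's brass hexagon jam nut, under the screw's head: 32 mm over flats, 14 mm tall; seated, its middle is 52 mm over the bench. Two flats face the point's +x and -x, the others every 60 degrees; turns with the nut. The boss below is 24 mm wide, so fingertips may reach below the nut; the screw's head fits between fingers that hold the nut.
- screw_right (a joint): turn of the -y foot's adjusting screw, rad, counter-clockwise from above positive, -1.5 to 1.5; 0 = on its mark: the line on its head points at the index line (rack +x). Held by its stiff thread (0.18 N m): it stays put while the nut runs, but a nut turned on after seating takes the screw with it. Turning the screw carries the nut round.
- head_right (a point): middle of that screw's head, 81 mm over the bench, on its vertical axis: an upright steel bar 26 mm long (x) x 12 mm wide (y) x 24 mm tall, top 90 mm over the bench; x points to the end with the dark line. Turns with the screw. Grip across the 12 mm from above with the fingertips clear of the nut (its top is at most 62 mm over the bench).
- nut_right (a joint): turn of the jam nut on that screw, rad: grows clockwise from above (down the thread, 0.6 mm per rad); 4.0 is hard down on its seat, a firm stop; starts slack at 0.1 to 1.1. Runs with about 0.04 N m.
- nutmid_right (a point): middle of that foot's brass hexagon jam nut, under the screw's head: 32 mm over flats, 14 mm tall; seated, its middle is 52 mm over the bench. Two flats face the point's +x and -x, the others every 60 degrees; turns with the nut. The boss below is 24 mm wide, so fingertips may reach below the nut; the screw's head fits between fingers that hold the nut.
- tube1_c (a point): a capped culture tube, plastic, 40 g (may be absent): 20 mm diameter, 120 mm long, lying; the point is its middle, on its axis; x points along it to the cap (six-sided, 20 mm over flats, from +44 to +60 mm), the rounded foot is at -60 mm. At the start it lies on the blue-grey bench pad (2 mm thick, flat on the bench), its cap either way.
- tube1_cap (a point): middle of the cap of that tube, 52 mm along its axis from its middle
- tube2_c (a point): a capped culture tube, plastic, 40 g (may be absent): 20 mm diameter, 120 mm long, lying; the point is its middle, on its axis; x points along it to the cap (six-sided, 20 mm over flats, from +44 to +60 mm), the rounded foot is at -60 mm. At the start it lies on the blue-grey bench pad (2 mm thick, flat on the bench), its cap either way.
- tube2_cap (a point): middle of the cap of that tube, 52 mm along its axis from its middle
- tube3_c (a point): a capped culture tube, plastic, 40 g (may be absent): 20 mm diameter, 120 mm long, lying; the point is its middle, on its axis; x points along it to the cap (six-sided, 20 mm over flats, from +44 to +60 mm), the rounded foot is at -60 mm. At the start it lies on the blue-grey bench pad (2 mm thick, flat on the bench), its cap either way.
- tube3_cap (a point): middle of the cap of that tube, 52 mm along its axis from its middle
- tube4_c (a point): a capped culture tube, plastic, 40 g (may be absent): 20 mm diameter, 120 mm long, lying; the point is its middle, on its axis; x points along it to the cap (six-sided, 20 mm over flats, from +44 to +60 mm), the rounded foot is at -60 mm. At the start it lies on the blue-grey bench pad (2 mm thick, flat on the bench), its cap either way.
- tube4_cap (a point): middle of the cap of that tube, 52 mm along its axis from its middle
- marker: a black felt marker with a pink cap, 11 to 12 mm thick, 130 mm long, lying on the far edge of the pad; not part of the job
- vial_black: amber vial with a black lid, 34 x 58 mm tall, standing beyond the work area; not part of the job; origin under its middle, z up
- reagent_a: white reagent jar, 42 x 70 mm tall, standing beyond the work area; not part of the job; origin under its middle, z up
- reagent_b: white reagent jar with a yellow lid, 42 x 70 mm tall, standing beyond the work area; not part of the job; origin under its middle, z up
- beaker: glass beaker, 64 x 75 mm tall, standing beyond the work area; not part of the job; origin under its middle, z up
Not all that is in view belongs to the job. Leave any orange or turquoise look-alike of the part that bears tube3_c alone.

How it is judged:
On the way, in this order (a step that is already met when the one before it is completed fails the run):
1. both screws on their marks and both jam nuts tight, the rack still empty (value of joint each of nut_left, nut_right above 3.8 rad and value of joint screw_left between -0.2 and 0.2 rad and value of joint screw_right between -0.2 and 0.2 rad and distance between each of tube1_c, tube2_c, tube3_c, tube4_c and bed above 0.1 m), for 0.2 s.
2. every tube that is there lies in a notch of the rack, cap uphill (z of tube1_c in the frame of bed between -0.005 and 0.005 m and x of tube1_c in the frame of bed between -0.011 and 0.011 m and (y of tube1_c in the frame of bed between -0.072 and -0.06 m or y of tube1_c in the frame of bed between -0.028 and -0.016 m or y of tube1_c in the frame of bed between 0.016 and 0.028 m or y of tube1_c in the frame of bed between 0.06 and 0.072 m) and angle between the x axis of each of tube1_c, tube2_c, tube3_c, tube4_c and the x axis of bed, either way round below 0.1 rad and x of each of tube1_cap, tube2_cap, tube3_cap, tube4_cap in the frame of bed above 0.03 m and linear speed of each of tube1, tube2, tube3, tube4 below 0.02 m/s and z of tube2_c in the frame of bed between -0.005 and 0.005 m and x of tube2_c in the frame of bed between -0.011 and 0.011 m and (y of tube2_c in the frame of bed between -0.072 and -0.06 m or y of tube2_c in the frame of bed between -0.028 and -0.016 m or y of tube2_c in the frame of bed between 0.016 and 0.028 m or y of tube2_c in the frame of bed between 0.06 and 0.072 m) and z of tube3_c in the frame of bed between -0.005 and 0.005 m and x of tube3_c in the frame of bed between -0.011 and 0.011 m and (y of tube3_c in the frame of bed between -0.072 and -0.06 m or y of tube3_c in the frame of bed between -0.028 and -0.016 m or y of tube3_c in the frame of bed between 0.016 and 0.028 m or y of tube3_c in the frame of bed between 0.06 and 0.072 m) and z of tube4_c in the frame of bed between -0.005 and 0.005 m and x of tube4_c in the frame of bed between -0.011 and 0.011 m and (y of tube4_c in the frame of bed between -0.072 and -0.06 m or y of tube4_c in the frame of bed between -0.028 and -0.016 m or y of tube4_c in the frame of bed between 0.016 and 0.028 m or y of tube4_c in the frame of bed between 0.06 and 0.072 m)), for 0.2 s.
At the end, for the whole second after the job is handed in: Screws within 0.2 rad of their marks, jam nuts within 0.2 rad of hard down (joint above 3.8); every tube present at rest in a notch, cap uphill: middle within 6 mm across the bars, 5 mm in height and 11 mm along the slope of its place, axis within 0.1 rad of the slope (all of step 2 and value of joint each of nut_left, nut_right above 3.8 rad and value of joint screw_left between -0.2 and 0.2 rad and value of joint screw_right between -0.2 and 0.2 rad); the robot touches nothing.
It fails at once if a foot locked well off its mark (nut tight with its screw more than 0.4 rad off) ((value of joint nut_left above 3.8 rad and (value of joint screw_left above 0.4 rad or value of joint screw_left below -0.4 rad)) or (value of joint nut_right above 3.8 rad and (value of joint screw_right above 0.4 rad or value of joint screw_right below -0.4 rad))).
It fails at once if a jar or the beaker knocked over (angle between any of vial_black, reagent_a, reagent_b, beaker's own z axis and vertical above 0.6 rad).
Of tube1, tube2, tube3, tube4 only 2 to 4 are there at a start; the rules pass over those that are not, and their reading is None.
At some moment in a run one of tube1, tube2, tube3, tube4 may be knocked a few centimetres aside while the robot is not near it.
Once in a run the grip may slacken for a moment while it holds something.
It also fails if it takes over 210 s, if anything falls off the work surface, if the arm or the gripper's body presses on something with over 40 N, if the wrist force passes 120 N, or if a joint passes its speed limit or range.

ROBOT

A 6-joint arm with a two-finger parallel gripper is mounted at the origin on the work surface. World frame = base frame: x ahead of the robot, y to its left, z up, the work surface at z = 0. Lengths are in m, angles in rad, forces in N, time in s.
With the tool pointing down it reaches from about 0.35 to 0.775 m from the base axis. Payload 7.3 kg.
Tool frame: the origin (TCP) lies at the very end of the fingers, on their centre line; the grasp point (between the pads) lies 19 mm behind it (pinch_z is the distance from the TCP to the grasp point, in m); z points along the fingers, y is the line along which they close (so a half turn about z gives the same grasp; the last joint's range is limited). The gripper opens to 92 mm and grips with 3 to 60 N. Pads are 19 mm wide; open, the fingers measure 130 mm over their backs; the gripper's body (75 mm by 190 mm) begins 47 mm behind the grasp point.
Start: joints at [1.173, 0.342, 1.524, -0, 1.275, -0.146], TCP at [0.131, 0.508, 0.227] pointing down, gripper open.
Joint ranges: [-2.53, 2.53], [-0.77, 2.02], [0.04, 2.7], [-1, 4.14], [0.28, 2.66], [-3.11, 3.11]. Speed limits (rad/s): [2.57, 2.57, 3.14, 3.14, 3.14, 3.14].

INTERFACE

Orientations are given as [roll, pitch, yaw] about the fixed x, y, z axes, in that order (R = Rz(yaw) Ry(pitch) Rx(roll)).
In Python, from cell import * gives the robot as it stands.
- The arm moves only by the tool arm_command, never from a script. Its arguments are lists of equal length, an entry for each row: "fingers": the gripper command: -1 is fully open, 1 is shut, values between are in proportion; "travel": the shift along the tool's x, y, z in m, a list of three; "dr": the turn, a rotation vector about the tool's x, y, z in degrees, a list of three. In form: {"fingers": [fingers, ...], "travel": [[x, y, z], ...], "dr": [[wx, wy, wz], ...]}. A call has 1 to 8 rows; each row is the pose to reach, as a shift and turn from the pose commanded when the call began, along the tool's axes at that moment; what a row does not reach only later rows make up. A row lasts 1/12 s, in which the tool goes at most 41.7 mm and 7.16 degrees, less where a joint would pass 70% of its speed; a pose out of reach is approached as far as the arm can. A call with a gripper value outside its range is refused whole. The fingers move at their own pace and stop on an object; "squeeze" is the grip in N (left out, the last holds). Time passes only in rows, so rows that repeat a pose let the fingers close. It gives the time, the measured TCP pose, the force, the opening and the grip force at its end, in the units of the state.
- observe(): the state, without advancing time (a new reading comes with each control period).
- read_camera(name): name is "scene" or "top"; returns a dict with "color" (480x640x3 uint8, blue, green, red), "z_map" (480x640 float32, m along the optical axis (not along the pixel's ray), 0 where there is no reading), "fx", "fy", "cx", "cy" (pixels), "R" (3x3) and "t" (3): a world point X has camera coordinates R X + t. Camera axes: x right, y down, z forward; pixel columns grow to the right and rows downward; lengths in m; the calibration is good to about 2 mm. A picture is of the moment at which its call begins.
- hand_in(): hands the job in; it is judged then, once.
The state is a dict: "time": time; "qpos": joint angles; "qvel": joint speeds; "joint_efforts": joint torques, N m; "tool_pos": TCP position; "tool_rot": TCP orientation; "contact_force": force on the tool from outside, world axes, zero at the start; "torque": the same for the moment, N m; "opening": finger opening in m; "grip_force": force on a finger pad.
Only numpy, scipy, OpenCV 4.12 (cv2) and the standard library are available. Lean on these libraries where they do the work, as an engineer would, in place of code of your own. Each camera call takes 0.05 s, during which the arm holds its last target. There are 200 camera calls.

## Working session

There is one attempt and no reset: what is moved stays moved. The work goes in short steps, Python scripts to look and compute and a tool call to move; the robot and the scene stay as the last step left them, time stands still between calls to the robot, and variables do not carry over. Pictures are saved under pics/ and viewed, at most 14 in all, crops included, and the job is handed in when it is done.

Besides the shell and the picture viewer there is one more tool, called after ">>>" as name(argument=value, ...), one argument or row to a line, values as JSON. arm_command: Moves the arm, as the interface text tells. Its arguments: {"type":"object","properties":{"fingers":{"type":"array","items":{"type":"number"}},"travel":{"type":"array","items":{"type":"array","items":{"type":"number"}}},"dr":{"type":"array","items":{"type":"array","items":{"type":"number"}}},"squeeze":{"type":"number"}},"required":["fingers","travel","dr"]}

```bash
ls; mkdir -p pics; python3 - <<'E'
from cell import *
import cv2,numpy as np
print(observe())
for n in("scene","top"):
    c=read_camera(n);cv2.imwrite(f"pics/{n}0.png",c["color"]);np.savez(f"{n}0.npz",**c)
    print(n,c["fx"],c["cx"],c["cy"],np.round(-c["R"].T@c["t"],3),np.round(c["R"],3).tolist())
E
```

```text
pics
{'time': 0.0, 'qpos': array([ 1.17299318e+00,  3.42727264e-01,  1.52504952e+00,  1.18432848e-06,
        1.27540766e+00, -1.45997328e-01]), 'qvel': array([-0.00030774, -0.00138137,  0.00086829,  0.00137865,  0.00159022,
        0.00076831]), 'joint_efforts': array([-7.94075095e-05, -4.31246352e+01, -2.44219726e+01,  7.17528211e-02,
        5.58433961e-02, -8.03952071e-05]), 'tool_pos': array([0.13061555, 0.50805307, 0.22603127]), 'tool_rot': array([-3.14001796e+00, -2.32693187e-04,  2.88978630e+00]), 'contact_force': array([-0.30844484, -0.49590793,  0.84687297]), 'torque': array([ 0.0063297 , -0.02901036, -0.00361395]), 'grip_force': 0.0, 'opening': 0.09181658194995782}
scene 514.7806398265285 323.7974984135427 234.7576102156434 [1.003 0.273 0.916] [[-0.387, 0.922, 0.007], [0.778, 0.331, -0.534], [-0.494, -0.202, -0.845]]
top 460.5480952517563 314.5653256886849 240.8656098613753 [0.426 0.048 1.09 ] [[0.007, -1.0, -0.017], [-0.996, -0.006, -0.091], [0.091, 0.018, -0.996]]
```

View pics/top0.png

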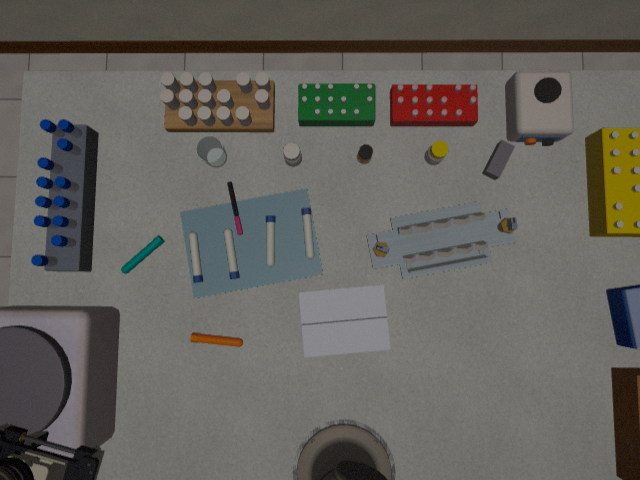

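View pics/scene0.png

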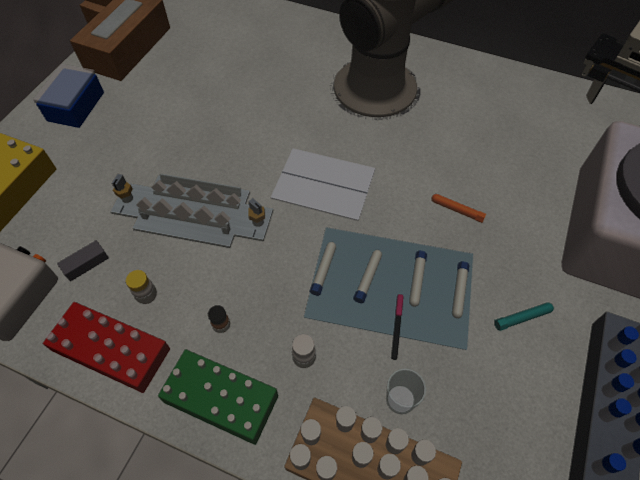

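The top view shows four tubes on the pad at about (195,257), (231,254), (270,240) and (308,233). The first two have their caps towards the robot, the other two away from it. The rack is at about (440,240), with feet at (380,249) and (508,226). The orange and turquoise sticks are decoys.

```bash
cat > h.py <<'E'
from cell import *
import cv2,numpy as np
def ray(c,u,v,z):
    "world point on plane z of pixel"
    o=-c["R"].T@c["t"]; d=c["R"].T@np.array([(u-c["cx"])/c["fx"],(v-c["cy"])/c["fy"],1.])
    return o+d*(z-o[2])/d[2]
def proj(c,X):
    p=c["R"]@np.asarray(X,float)+c["t"]; return np.array([p[0]/p[2]*c["fx"]+c["cx"],p[1]/p[2]*c["fy"]+c["cy"]])
def cloud(c):
    v,u=np.mgrid[:480,:640]; z=c["z_map"].astype(float)
    P=np.stack([(u-c["cx"])/c["fx"]*z,(v-c["cy"])/c["fy"]*z,z],-1)-c["t"]
    return P@c["R"]
E
python3 - <<'E'
from h import *
t=dict(np.load("top0.npz"));s=dict(np.load("scene0.npz"))
a=cv2.resize(t["color"][195:285,360:525],None,fx=4.8,fy=4.8,interpolation=cv2.INTER_CUBIC)[:300*2]
b=cv2.resize(s["color"][165:250,100:280],None,fx=4.4,fy=4.4,interpolation=cv2.INTER_CUBIC)
f=lambda i:np.clip(i.astype(float)*1.6,0,255).astype(np.uint8)
cv2.imwrite("pics/ta.png",f(a));cv2.imwrite("pics/sa.png",f(b))
P=cloud(t)
for (u,v) in [(380,249),(508,226),(345,340),(250,285),(440,225),(445,251),(445,265),(410,210),(485,210),(402,277),(491,262)]:
    print(u,v,np.round(np.median(P[v-1:v+2,u-1:u+2].reshape(-1,3),0),3))
hsv=cv2.cvtColor(t["color"],cv2.COLOR_BGR2HSV)
print(hsv[249,380],hsv[257,195],hsv[277,197],hsv[285,250],hsv[340,220],hsv[226,508])
E
```

```text
380 249 [ 0.5   -0.076  0.09 ]
508 226 [ 0.554 -0.361  0.07 ]
345 340 [ 0.294 -0.004  0.004]
250 285 [0.42  0.22  0.002]
440 225 [ 0.556 -0.211  0.071]
445 251 [ 0.499 -0.226  0.053]
445 265 [ 0.468 -0.228  0.044]
410 210 [ 0.6   -0.159  0.001]
485 210 [ 0.601 -0.336  0.002]
402 277 [ 0.441 -0.136  0.02 ]
491 262 [ 0.478 -0.346  0.002]
[101  25  83] [ 75   4 137] [108 171  91] [ 97  53 110] [ 15 231 137] [30 10 49]
```

View pics/ta.png

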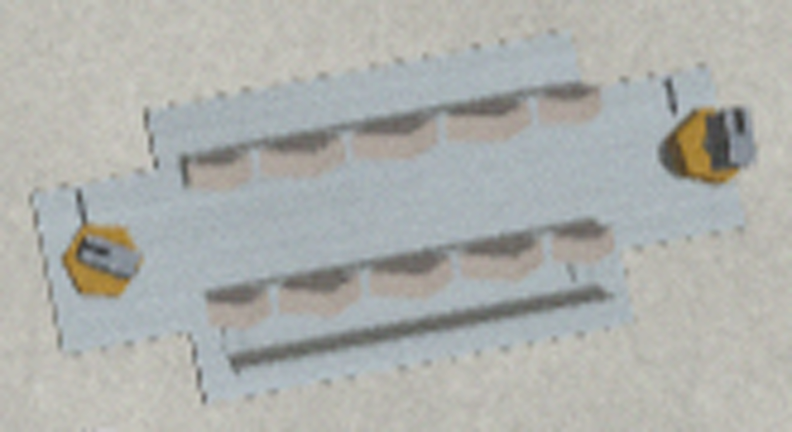

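View pics/sa.png

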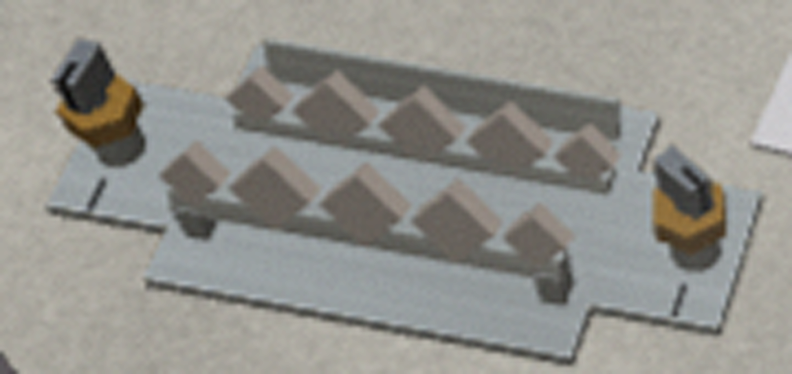

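```bash
cat > m.py <<'E'
from h import *
def feet(cams):
    for n,c in cams.items():
        P=cloud(c)
        for lab,g in(("L",(.5,-.076)),("R",(.554,-.361))):
            d=np.hypot(P[...,0]-g[0],P[...,1]-g[1])
            m=(d<.03)&(P[...,2]>.0845)&(P[...,2]<.098)
            r=cv2.minAreaRect((P[m][:,:2]*1000).astype(np.float32))
            box=cv2.boxPoints(r); e0=box[1]-box[0];e1=box[2]-box[1]
            e=e0 if np.hypot(*e0)>np.hypot(*e1) else e1
            hsv=cv2.cvtColor(c["color"],cv2.COLOR_BGR2HSV)
            dk=m&(hsv[...,2]<.6*np.median(hsv[...,2][m]))
            dv=P[dk][:,:2].mean(0)*1000-np.array(r[0]) if dk.any() else np.zeros(2)
            print(n,lab,"head",m.sum(),np.round(r[0],1),"size",np.round(r[1],1),"ang",round(np.degrees(np.arctan2(e[1],e[0])),1),"dark",dk.sum(),np.round(dv,1),"z",np.round(np.median(P[m][:,2]),4))
            b=(d<.03)&(hsv[...,0]>8)&(hsv[...,0]<28)&(hsv[...,1]>110)
            zz=P[b][:,2]; top=b&(abs(P[...,2]-np.percentile(zz,80))<.004)
            Q=P[b&(P[...,2]>.045)][:,:2]*1000
            if len(Q)>20:
                H=cv2.convexHull(Q.astype(np.float32))[:,0]
                th=np.radians(np.arange(60)); w=[sum(np.ptp(H@[np.cos(t+k*np.pi/3),np.sin(t+k*np.pi/3)]) for k in range(3))/3 for t in th]
                k=int(np.argmin(w)); (cx,cy),rr=cv2.minEnclosingCircle(Q.astype(np.float32))
                print("   nut",len(Q),"c",round(cx,1),round(cy,1),"r",round(rr,1),"flat normal ang",k,"w",round(w[k],1),round(max(w),1),"z80",np.round(np.percentile(zz,80),4))
E
python3 - <<'E'
from m import *
cams={n:dict(np.load(n+"0.npz")) for n in("top","scene")}
feet(cams)
for n,c in cams.items():
    P=cloud(c)
    d=np.hypot(P[...,0]-.527,P[...,1]+.218)
    m=(d<.2)&(abs(P[...,2]-.022)<.004)
    cv2.imwrite("x.png",m.astype(np.uint8)*255)
    r=cv2.minAreaRect((P[m][:,:2]*1000).astype(np.float32)); print(n,"plate",r)
    hsv=cv2.cvtColor(c["color"],cv2.COLOR_BGR2HSV)
    # tubes: white body & blue cap over pad
    reg=(abs(P[...,0]-.5)<.13)&(P[...,1]>-.05)&(P[...,1]<.32)&(P[...,2]<.04)
    tube=(reg&(P[...,2]>.010)).astype(np.uint8)
    k,l,st,ce=cv2.connectedComponentsWithStats(tube)
    for i in range(1,k):
        if st[i,4]<60: continue
        q=l==i; Q=P[q]; r=cv2.minAreaRect((Q[:,:2]*1000).astype(np.float32))
        cap=q&(abs(hsv[...,0].astype(int)-110)<10)&(hsv[...,1]>110)
        b=cv2.boxPoints(r);e0=b[1]-b[0];e1=b[2]-b[1];e=e0 if np.hypot(*e0)>np.hypot(*e1) else e1
        cc=P[cap][:,:2].mean(0)*1000 if cap.any() else np.array(r[0])
        if (cc-r[0])@e<0:e=-e
        print(n,"obj",st[i,4],np.round(r[0],1),np.round(r[1],1),"capdir",round(np.degrees(np.arctan2(e[1],e[0])),1),"ncap",cap.sum(),np.round(cc,1),"z",np.round(np.percentile(Q[:,2],90),4))
E
```

```text
top L head 67 [504.  -80.7] size [25.2 11.8] ang 68.0 dark 5 [2.2 8.2] z 0.0908
   nut 82 c 503.1 -80.8 r 17.0 flat normal ang 1 w 30.1 31.9 z80 0.0645
top R head 80 [ 559.5 -365.7] size [25.8 14.6] ang 7.7 dark 18 [0.6 3.6] z 0.0906
   nut 87 c 557.8 -363.5 r 16.5 flat normal ang 55 w 28.0 30.2 z80 0.0632
scene L head 79 [504.1 -79.6] size [26.5 13.1] ang 68.9 dark 16 [3.9 5.5] z 0.0898
   nut 112 c 504.7 -79.2 r 17.4 flat normal ang 3 w 31.7 32.5 z80 0.0624
scene R head 86 [ 559.8 -363.9] size [26.2 13.6] ang 8.6 dark 26 [3.9 3. ] z 0.0889
   nut 155 c 560.4 -363.3 r 17.8 flat normal ang 48 w 31.0 32.9 z80 0.0624
top plate ((590.588623046875, -212.26217651367188), (271.0252990722656, 334.8703918457031), 11.043797492980957)
top obj 175 [585.  254.7] [92.3 12.1] capdir 13.7 ncap 0 [585.  254.7] z 0.0161
top obj 434 [543.6  85.2] [120.   22.1] capdir 5.0 ncap 51 [594.2  88.6] z 0.0235
top obj 451 [525.7 172.2] [118.4  19.6] capdir 1.0 ncap 53 [575.4 172.5] z 0.0241
top obj 432 [494.6 265.2] [118.3  23. ] capdir -169.5 ncap 55 [443.2 254.7] z 0.0238
scene plate ((590.7646484375, -210.5225830078125), (268.81158447265625, 335.49920654296875), 11.845643997192383)
scene obj 540 [545.2  84.4] [119.   22.9] capdir 6.4 ncap 62 [595.9  92.4] z 0.0229
scene obj 555 [526.9 172.9] [119.  23.] capdir 1.8 ncap 70 [577.4 176.7] z 0.0233
scene obj 561 [495.1 266.5] [121.6  23.1] capdir -169.1 ncap 54 [444.6 257.8] z 0.0233
scene obj 251 [585.2 255.6] [90.8 12.1] capdir 13.0 ncap 0 [585.2 255.6] z 0.0149
```

```bash
cat > p.py <<'E'
from h import *
from scipy.spatial.transform import Rotation as Ro
def down(yaw): return Ro.from_euler("xyz",[180,0,yaw],degrees=True)
def bedR(yaw,flip=0): # tool z into slope, tool x along bed x (or -x)
    Rb=Ro.from_euler("z",yaw,degrees=True)*Ro.from_euler("y",-20,degrees=True)
    return Rb*Ro.from_euler("x",180,degrees=True)*Ro.from_euler("z",180*flip,degrees=True)
def now():
    o=observe(); return np.array(o["tool_pos"]),Ro.from_euler("xyz",o["tool_rot"]),o
def plan(wps):
    p,R,o=now(); print("t %.2f pos %s rpy %s open %.1f grip %.1f F %s T %s q6 %.2f"%(o["time"],np.round(p*1000,1),np.round(np.degrees(o["tool_rot"]),1),o["opening"]*1000,o["grip_force"],np.round(o["contact_force"],1),np.round(o["torque"],2),o["qpos"][5]))
    for q,Q in wps:
        q=np.array(q)/1000.; rv=(R.inv()*Q).as_rotvec(degrees=True)
        n=int(max(np.ceil(np.linalg.norm(q-p)/.31),np.ceil(np.linalg.norm(rv)/54),1))
        p0=p
        for k in range(n):
            print("  ",k+1,"/",n,"travel",np.round(R.inv().apply((q-p0)/n),4).tolist(),"dr",np.round(rv/n,1).tolist())
            R=R*Ro.from_rotvec(rv/n,degrees=True)
        p=q;R=Q
E
python3 -c "
from p import *
plan([((504,-80,200),down(68.5)),((504,-80,68),down(68.5))])"
```

```text
t 0.10 pos [130.7 508.1 226.1] rpy [-179.9   -0.   165.6] open 91.7 grip 0.0 F [ 0.4 -0.8 -0.8] T [ 0.02  0.02 -0.01] q6 -0.15
   1 / 3 travel [-0.1694, -0.1588, 0.0089] dr [-0.0, 0.0, 32.4]
   2 / 3 travel [-0.2281, -0.0435, 0.0088] dr [-0.0, 0.0, 32.4]
   3 / 3 travel [-0.216, 0.0853, 0.0087] dr [-0.0, 0.0, 32.4]
   1 / 1 travel [0.0, -0.0, 0.132] dr [0.0, 0.0, 0.0]
```

>>> arm_command(
  fingers=[0.1,0.1,0.1,0.1,0.1,0.1,0.1,0.1],
  travel=[
    [-0.021,-0.02,0.001],
    [-0.042,-0.04,0.002],
    [-0.063,-0.06,0.003],
    [-0.085,-0.08,0.005],
    [-0.106,-0.1,0.006],
    [-0.127,-0.12,0.007],
    [-0.148,-0.14,0.008],
    [-0.169,-0.159,0.009],
  ],
  dr=[
    [0,0,4],
    [0,0,8],
    [0,0,12],
    [0,0,16],
    [0,0,20],
    [0,0,24],
    [0,0,28],
    [0,0,32.4],
  ],
  squeeze=30,
)

```text
time: 0.77
tool_pos: [0.2551, 0.3109, 0.2175]
tool_rot: [-3.141, -0.0, 2.321]
contact_force: [0.8, 0.2, 0.2]
opening: 0.044
grip_force: 0.0
```

>>> arm_command(
  fingers=[0.1,0.1,0.1,0.1,0.1,0.1,0.1,0.1],
  travel=[
    [-0.029,-0.005,0.001],
    [-0.057,-0.011,0.002],
    [-0.086,-0.016,0.003],
    [-0.114,-0.022,0.004],
    [-0.143,-0.027,0.005],
    [-0.171,-0.033,0.006],
    [-0.2,-0.038,0.008],
    [-0.228,-0.0435,0.009],
  ],
  dr=[
    [0,0,4],
    [0,0,8],
    [0,0,12],
    [0,0,16],
    [0,0,20],
    [0,0,24],
    [0,0,28],
    [0,0,32.4],
  ],
)

```text
time: 1.43
tool_pos: [0.3795, 0.1149, 0.2084]
tool_rot: [-3.141, -0.0, 1.755]
contact_force: [-1.1, 0.2, -0.7]
opening: 0.0412
grip_force: 0.0
```

>>> arm_command(
  fingers=[0.1,0.1,0.1,0.1,0.1,0.1,0.1,0.1],
  travel=[
    [-0.027,0.011,0.001],
    [-0.054,0.021,0.002],
    [-0.081,0.032,0.003],
    [-0.108,0.043,0.004],
    [-0.135,0.053,0.005],
    [-0.162,0.064,0.006],
    [-0.189,0.075,0.008],
    [-0.216,0.085,0.009],
  ],
  dr=[
    [0,0,4],
    [0,0,8],
    [0,0,12],
    [0,0,16],
    [0,0,20],
    [0,0,24],
    [0,0,28],
    [0,0,32.4],
  ],
)

```text
time: 2.1
tool_pos: [0.5034, -0.0813, 0.1992]
tool_rot: [-3.141, -0.0, 1.19]
contact_force: [0.9, 0.2, 0.2]
opening: 0.0413
grip_force: 0.0
```

```bash
python3 -c "
from p import *
plan([((504,-80,68),down(68.5))])"
```

```text
t 2.10 pos [503.4 -81.3 199.2] rpy [-179.9   -0.    68.2] open 41.3 grip 0.0 F [0.9 0.2 0.2] T [-0.14  0.07  0.  ] q6 0.07
   1 / 1 travel [0.0014, 0.0002, 0.1312] dr [-0.1, -0.0, -0.3]
```

>>> arm_command(
  fingers=[0.1,0.1,0.1,0.1,0.1,0.1,0.1,0.1],
  travel=[
    [0.0014,0,0.03],
    [0.0014,0,0.06],
    [0.0014,0,0.08],
    [0.0014,0,0.1],
    [0.0014,0,0.115],
    [0.0014,0,0.125],
    [0.0014,0,0.13],
    [0.0014,0,0.131],
  ],
  dr=[
    [0,0,0],
    [0,0,0],
    [0,0,0],
    [0,0,0],
    [0,0,0],
    [0,0,0],
    [0,0,0],
    [0,0,0],
  ],
)

```text
time: 2.77
tool_pos: [0.5031, -0.0785, 0.068]
tool_rot: [-3.14, -0.0, 1.193]
contact_force: [0.6, 0.3, -0.4]
opening: 0.0409
grip_force: 0.0
```

>>> arm_command(
  fingers=[1,1,1,1,1,1,1,1],
  travel=[
    [0,0,0],
    [0,0,0],
    [0,0,0],
    [0,0,0],
    [0,0,0],
    [0,0,0],
    [0,0,0],
    [0,0,0],
  ],
  dr=[
    [0,0,0],
    [0,0,0],
    [0,0,0],
    [0,0,0],
    [0,0,0],
    [0,0,0],
    [0,0,0],
    [0,0,0],
  ],
)

```text
time: 3.43
tool_pos: [0.5041, -0.0789, 0.0692]
tool_rot: [3.14, -0.0, 1.194]
contact_force: [0.5, -1.2, 3.2]
opening: 0.0117
grip_force: 30.0
```

```bash
python3 -c "
from p import *
plan([((504,-80,68),down(11.1))])"
```

```text
t 3.43 pos [504.1 -78.9  69.2] rpy [179.9  -0.   68.4] open 11.7 grip 30.0 F [ 0.5 -1.2  3.2] T [-0.14 -0.06  0.14] q6 0.07
   1 / 2 travel [-0.0006, 0.0002, 0.0006] dr [0.0, -0.0, 28.6]
   2 / 2 travel [-0.0004, 0.0004, 0.0006] dr [0.0, -0.0, 28.6]
```

>>> arm_command(
  fingers=[1,1,1,1,1,1,1,1],
  travel=[
    [0,0,0],
    [0,0,0],
    [0,0,0],
    [0,0,0],
    [0,0,0],
    [0,0,0],
    [0,0,0],
    [0,0,0],
  ],
  dr=[
    [0,0,4],
    [0,0,8],
    [0,0,12],
    [0,0,16],
    [0,0,20],
    [0,0,24],
    [0,0,28],
    [0,0,32],
  ],
  squeeze=40,
)

```text
time: 4.1
tool_pos: [0.5047, -0.0793, 0.0693]
tool_rot: [3.139, -0.002, 0.632]
contact_force: [3.5, -2.0, 1.9]
opening: 0.0113
grip_force: 40.0
```

>>> arm_command(
  fingers=[1,1,1,1,1,1,1,1],
  travel=[
    [0,0,0],
    [0,0,0],
    [0,0,0],
    [0,0,0],
    [0,0,0],
    [0,0,0],
    [0,0,0],
    [0,0,0],
  ],
  dr=[
    [0,0,4],
    [0,0,8],
    [0,0,12],
    [0,0,16],
    [0,0,20],
    [0,0,24],
    [0,0,25.3],
    [0,0,25.3],
  ],
)

```text
time: 4.77
tool_pos: [0.5049, -0.0798, 0.0693]
tool_rot: [3.139, -0.003, 0.192]
contact_force: [3.8, -4.9, 1.5]
opening: 0.0115
grip_force: 40.0
```

```bash
python3 -c "
from p import *
plan([((504,-80,68),down(11.1))])"
```

```text
t 4.77 pos [504.9 -79.8  69.3] rpy [179.9  -0.2  11. ] open 11.5 grip 40.0 F [ 3.8 -4.9  1.5] T [-0.82 -0.35  0.1 ] q6 1.07
   1 / 1 travel [-0.001, -0.0, 0.0013] dr [0.1, -0.2, -0.1]
```

>>> arm_command(
  fingers=[0.1,0.1,0.1,0.1,0.1,0.1,0.1,0.1],
  travel=[
    [0,0,0],
    [0,0,0],
    [0,0,0],
    [0,0,0],
    [0,0,-0.01],
    [0,0,-0.025],
    [0,0,-0.04],
    [0,0,-0.055],
  ],
  dr=[
    [0,0,0],
    [0,0,0],
    [0,0,0],
    [0,0,0],
    [0,0,0],
    [0,0,0],
    [0,0,0],
    [0,0,0],
  ],
  squeeze=30,
)

```text
time: 5.43
tool_pos: [0.5034, -0.0785, 0.1249]
tool_rot: [-3.141, 0.0, 0.193]
contact_force: [0.1, -0.2, -0.3]
opening: 0.0412
grip_force: 0.0
```

```bash
python3 -c "
from p import *
plan([((559.6,-364.8,120),down(8)),((559.6,-364.8,68),down(8))])"
```

```text
t 5.43 pos [503.4 -78.5 124.9] rpy [-180.     0.    11.1] open 41.2 grip 0.0 F [ 0.1 -0.2 -0.3] T [-0.09  0.18  0.02] q6 1.07
   1 / 1 travel [0.0002, 0.2917, 0.0048] dr [-0.0, 0.0, 3.1]
   1 / 1 travel [0.0, -0.0, 0.052] dr [0.0, 0.0, 0.0]
```

>>> arm_command(
  fingers=[0.1,0.1,0.1,0.1,0.1,0.1,0.1,0.1],
  travel=[
    [0,0.037,0.001],
    [0,0.073,0.002],
    [0,0.11,0.003],
    [0,0.147,0.004],
    [0,0.184,0.005],
    [0,0.22,0.005],
    [0,0.257,0.005],
    [0,0.2917,0.005],
  ],
  dr=[
    [0,0,3],
    [0,0,3],
    [0,0,3],
    [0,0,3],
    [0,0,3],
    [0,0,3],
    [0,0,3],
    [0,0,3],
  ],
)

```text
time: 6.1
tool_pos: [0.5595, -0.3669, 0.1194]
tool_rot: [3.142, -0.0, 0.141]
contact_force: [0.7, -0.3, -0.3]
opening: 0.0412
grip_force: 0.0
```

>>> arm_command(
  fingers=[0.1,0.1,0.1,0.1,0.1,0.1,0.1,0.1],
  travel=[
    [0,0,0],
    [0,0,0.01],
    [0,0,0.02],
    [0,0,0.03],
    [0,0,0.04],
    [0,0,0.046],
    [0,0,0.051],
    [0,0,0.051],
  ],
  dr=[
    [0,0,0],
    [0,0,0],
    [0,0,0],
    [0,0,0],
    [0,0,0],
    [0,0,0],
    [0,0,0],
    [0,0,0],
  ],
)

```text
time: 6.77
tool_pos: [0.5591, -0.3639, 0.0662]
tool_rot: [-3.14, 0.002, 0.142]
contact_force: [-0.8, 0.3, -0.5]
opening: 0.0411
grip_force: 0.0
```

>>> arm_command(
  fingers=[1,1,1,1,1,1,1,1],
  travel=[
    [0,0,0],
    [0,0,0],
    [0,0,0],
    [0,0,0],
    [0,0,0],
    [0,0,0],
    [0,0,0],
    [0,0,0],
  ],
  dr=[
    [0,0,0],
    [0,0,0],
    [0,0,0],
    [0,0,0],
    [0,0,0],
    [0,0,0],
    [0,0,0],
    [0,0,0],
  ],
  squeeze=40,
)

```text
time: 7.43
tool_pos: [0.5597, -0.3648, 0.0681]
tool_rot: [-3.142, -0.0, 0.141]
contact_force: [-0.1, 1.3, 4.0]
opening: 0.0122
grip_force: 39.7
```

```bash
python3 -c "
from p import *
plan([((559.6,-364.8,68),down(11.1))])"
```

```text
t 7.43 pos [ 559.7 -364.8   68.1] rpy [-180.    -0.     8.1] open 12.2 grip 39.7 F [-0.1  1.3  4. ] T [ 0.27  0.31 -0.1 ] q6 0.74
   1 / 1 travel [-0.0001, -0.0, 0.0001] dr [-0.0, -0.0, -3.0]
```

>>> arm_command(
  fingers=[1,1,1,0.1,0.1,0.1,0.1,0.1],
  travel=[
    [0,0,0],
    [0,0,0],
    [0,0,0],
    [0,0,0],
    [0,0,0],
    [0,0,0],
    [0,0,0],
    [0,0,-0.02],
  ],
  dr=[
    [0,0,-2],
    [0,0,-3],
    [0,0,-3],
    [0,0,-3],
    [0,0,-3],
    [0,0,-3],
    [0,0,-3],
    [0,0,-3],
  ],
)

```text
time: 8.1
tool_pos: [0.5575, -0.3635, 0.0835]
tool_rot: [-3.135, 0.005, 0.193]
contact_force: [-0.4, 0.3, -1.1]
opening: 0.0389
grip_force: 0.0
```

>>> arm_command(
  fingers=[0.1,0.1,0.1,0.1,0.1,0.1,0.1,0.1],
  travel=[
    [0,0,-0.02],
    [0,0,-0.035],
    [0,0,-0.035],
    [0,0,-0.035],
    [0,0,-0.035],
    [0,0,-0.035],
    [0,0,-0.035],
    [0,0,-0.035],
  ],
  dr=[
    [0,0,0],
    [0,0,-7],
    [0,0,-14],
    [0,0,-21],
    [0,0,-28],
    [0,0,-35],
    [0,0,-42],
    [0,0,-49],
  ],
)

```text
time: 8.77
tool_pos: [0.5595, -0.365, 0.1224]
tool_rot: [-3.141, -0.0, 1.054]
contact_force: [-0.0, 0.4, -0.0]
opening: 0.0409
grip_force: 0.0
```

>>> arm_command(
  fingers=[0.1,0.1,0.1,0.1,0.1,0.1,0.1,0.1],
  travel=[
    [0,0,0],
    [0,0,0],
    [0,0,0],
    [0,0,0],
    [0,0,0],
    [0,0,0],
    [0,0,0],
    [0,0,0],
  ],
  dr=[
    [0,0,-7],
    [0,0,-14],
    [0,0,-21],
    [0,0,-28],
    [0,0,-35],
    [0,0,-42],
    [0,0,-49],
    [0,0,-56],
  ],
)

```text
time: 9.43
tool_pos: [0.5595, -0.365, 0.1224]
tool_rot: [-3.141, -0.0, 2.032]
contact_force: [0.3, 0.1, -0.8]
opening: 0.0414
grip_force: 0.0
```

>>> arm_command(
  fingers=[0.1,0.1,0.1,0.1,0.1,0.1,0.1,0.1],
  travel=[
    [0,0,0],
    [0,0,0],
    [0,0,0],
    [0,0,0],
    [0,0,0],
    [0,0,0],
    [0,0,0],
    [0,0,0],
  ],
  dr=[
    [0,0,-7],
    [0,0,-14],
    [0,0,-21],
    [0,0,-28],
    [0,0,-35],
    [0,0,-42],
    [0,0,-49],
    [0,0,-56],
  ],
)

```text
time: 10.1
tool_pos: [0.5594, -0.3651, 0.1224]
tool_rot: [3.142, -0.0, 3.009]
contact_force: [-0.6, -0.2, 1.0]
opening: 0.0413
grip_force: 0.0
```

```bash
python3 - <<'E'
from p import *
from m import feet
plan([((559.6,-364.8,110),down(200)),((559.6,-364.8,37),down(200))])
cams={n:read_camera(n) for n in("top","scene")}
feet(cams)
t=cams["scene"]["color"]
cv2.imwrite("pics/f1.png",np.clip(1.6*cv2.resize(t[140:250,60:300],None,fx=3.3,fy=3.3,interpolation=cv2.INTER_CUBIC).astype(float),0,255))
E
```

```text
t 10.10 pos [ 559.4 -365.1  122.4] rpy [180.   -0.  172.4] open 41.3 grip 0.0 F [-0.6 -0.2  1. ] T [-0.05  0.01  0.02] q6 -2.13
   1 / 1 travel [-0.0001, 0.0003, 0.0124] dr [0.0, -0.0, -27.6]
   1 / 1 travel [0.0, -0.0, 0.073] dr [0.0, 0.0, 0.0]
top L head 70 [503.7 -81.2] size [25.9 12.5] ang 12.0 dark 6 [4.2 3. ] z 0.091
   nut 81 c 503.2 -81.0 r 17.0 flat normal ang 0 w 30.5 33.3 z80 0.0627
top R head 0 [0. 0.] size [0. 0.] ang 0.0 dark 0 [0. 0.] z nan
   nut 52 c 561.1 -358.4 r 22.4 flat normal ang 48 w 31.2 33.5 z80 0.2214
scene L head 80 [503.8 -80.1] size [28.4 13.1] ang 13.8 dark 12 [9.1 2.5] z 0.0901
   nut 117 c 505.7 -79.1 r 17.3 flat normal ang 57 w 30.8 32.8 z80 0.0623
scene R head 64 [ 560.4 -363.9] size [27.3 13.2] ang 6.5 dark 15 [4.8 3.2] z 0.0897
   nut 200 c 558.2 -355.4 r 25.9 flat normal ang 4 w 40.4 41.6 z80 0.2173
  return _methods._mean(a, axis=axis, dtype=dtype,
  ret = ret.dtype.type(ret / rcount)
[ WARN:0@1.638] global loadsave.cpp:1063 imwrite_ Unsupported depth image for selected encoder is fallbacked to CV_8U.
```

View pics/f1.png

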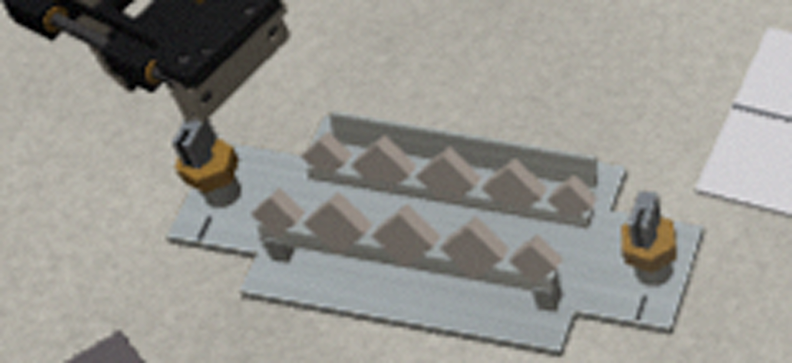

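The picture shows the left head at about (648,210), with its line towards the index line at (642,305). The right head at (195,145) sits under the gripper and also faces its index line at (205,228). Next is the right nut.

>>> arm_command(
  fingers=[0.05,0.05,0.05,0.05,0.05,0.05,0.05,0.05],
  travel=[
    [0,0,0],
    [0,0,0],
    [0,0,0],
    [0,0,0.01],
    [0,0,0.03],
    [0,0,0.05],
    [0,0,0.065],
    [0,0,0.07],
  ],
  dr=[
    [0,0,-7],
    [0,0,-14],
    [0,0,-21],
    [0,0,-27.6],
    [0,0,-27.6],
    [0,0,-27.6],
    [0,0,-27.6],
    [0,0,-27.6],
  ],
  squeeze=30,
)

```text
time: 10.87
tool_pos: [0.5583, -0.364, 0.0497]
tool_rot: [3.138, -0.002, -2.802]
contact_force: [0.5, 0.7, -0.2]
opening: 0.0436
grip_force: 0.0
```

>>> arm_command(
  fingers=[0.05,0.05,1,1,1,1,1,1],
  travel=[
    [0,0,0.01],
    [0,0,0.015],
    [0,0,0.015],
    [0,0,0.015],
    [0,0,0.015],
    [0,0,0.015],
    [0,0,0.015],
    [0,0,0.015],
  ],
  dr=[
    [0,0,0],
    [0,0,0],
    [0,0,0],
    [0,0,0],
    [0,0,0],
    [0,0,0],
    [0,0,0],
    [0,0,0],
  ],
)

```text
time: 11.53
tool_pos: [0.5597, -0.3647, 0.0382]
tool_rot: [-3.142, 0.0, -2.798]
contact_force: [-1.2, 3.7, 2.5]
opening: 0.0317
grip_force: 29.9
```

```bash
python3 -c "
from p import *
plan([((559.6,-364.8,37),down(200))])"
```

```text
t 11.53 pos [ 559.7 -364.7   38.2] rpy [-180.     0.  -160.3] open 31.7 grip 29.9 F [-1.2  3.7  2.5] T [0.52 0.12 0.06] q6 -2.61
   1 / 1 travel [0.0002, -0.0001, 0.0012] dr [-0.0, 0.0, -0.3]
```

>>> arm_command(
  fingers=[1,1,1,1,1,1,1,1],
  travel=[
    [0,0,0],
    [0,0,0],
    [0,0,0],
    [0,0,0],
    [0,0,0],
    [0,0,0],
    [0,0,0.0005],
    [0,0,0.0005],
  ],
  dr=[
    [0,0,5],
    [0,0,12],
    [0,0,19],
    [0,0,26],
    [0,0,33],
    [0,0,40],
    [0,0,47],
    [0,0,54],
  ],
)

```text
time: 12.2
tool_pos: [0.5596, -0.3652, 0.0377]
tool_rot: [-3.141, 0.001, 2.537]
contact_force: [-0.2, 1.2, 0.8]
opening: 0.0319
grip_force: 29.9
```

>>> arm_command(
  fingers=[1,1,1,1,1,1,1,1],
  travel=[
    [0,0,0],
    [0,0,0],
    [0,0,0],
    [0,0,0],
    [0,0,0],
    [0,0,0],
    [0,0,0.0005],
    [0,0,0.0005],
  ],
  dr=[
    [0,0,5],
    [0,0,12],
    [0,0,19],
    [0,0,26],
    [0,0,33],
    [0,0,40],
    [0,0,47],
    [0,0,54],
  ],
)

```text
time: 12.87
tool_pos: [0.5592, -0.3655, 0.0371]
tool_rot: [-3.141, 0.001, 1.594]
contact_force: [-2.4, 0.4, 1.0]
opening: 0.0317
grip_force: 29.9
```

```bash
python3 -c "
from p import *
plan([])"
```

```text
t 12.87 pos [ 559.2 -365.5   37.1] rpy [-180.     0.    91.3] open 31.7 grip 29.9 F [-2.4  0.4  1. ] T [-0.02  0.51  0.09] q6 -0.72
```

>>> arm_command(
  fingers=[1,1,1,1,1,1,1,1],
  travel=[
    [0,0,0],
    [0,0,0],
    [0,0,0],
    [0,0,0],
    [0,0,0],
    [0,0,0],
    [0,0,0],
    [0,0,0],
  ],
  dr=[
    [0,0,5],
    [0,0,12],
    [0,0,19],
    [0,0,26],
    [0,0,33],
    [0,0,40],
    [0,0,47],
    [0,0,54],
  ],
)

```text
time: 13.53
tool_pos: [0.5587, -0.3652, 0.0366]
tool_rot: [-3.141, 0.001, 0.651]
contact_force: [-3.3, 0.4, -0.6]
opening: 0.0317
grip_force: 29.9
```

```bash
python3 -c "
from p import *
plan([])"
```

```text
t 13.53 pos [ 558.7 -365.2   36.6] rpy [-1.799e+02  1.000e-01  3.730e+01] open 31.7 grip 29.9 F [-3.3  0.4 -0.6] T [0.07 0.67 0.11] q6 0.23
```

>>> arm_command(
  fingers=[1,1],
  travel=[
    [0,0,0],
    [0,0,0],
  ],
  dr=[
    [0,0,5],
    [0,0,5],
  ],
)

```text
time: 13.7
tool_pos: [0.5586, -0.3651, 0.0365]
tool_rot: [-3.14, 0.001, 0.567]
contact_force: [-4.1, -0.1, 0.2]
opening: 0.0318
grip_force: 29.9
```

```bash
python3 -c "
from p import *
plan([])"
```

```text
t 13.70 pos [ 558.6 -365.1   36.5] rpy [-1.799e+02  1.000e-01  3.250e+01] open 31.8 grip 29.9 F [-4.1 -0.1  0.2] T [ 0.06  0.79 -0.03] q6 0.31
```

>>> arm_command(
  fingers=[1,1],
  travel=[
    [0,0,0],
    [0,0,0],
  ],
  dr=[
    [0,0,5],
    [0,0,5],
  ],
)

```text
time: 13.87
tool_pos: [0.5586, -0.3651, 0.0365]
tool_rot: [-3.141, 0.001, 0.483]
contact_force: [-4.1, 1.2, -1.1]
opening: 0.0318
grip_force: 29.9
```

```bash
python3 -c "
from p import *
plan([])"
```

```text
t 13.87 pos [ 558.6 -365.1   36.5] rpy [-1.799e+02  1.000e-01  2.760e+01] open 31.8 grip 29.9 F [-4.1  1.2 -1.1] T [-0.06  0.95  0.02] q6 0.40
```

>>> arm_command(
  fingers=[1,1],
  travel=[
    [0,0,0],
    [0,0,0],
  ],
  dr=[
    [0,0,5],
    [0,0,5],
  ],
)

```text
time: 14.03
tool_pos: [0.5586, -0.365, 0.0364]
tool_rot: [-3.14, 0.001, 0.396]
contact_force: [-5.3, 0.3, -0.1]
opening: 0.0319
grip_force: 29.9
```

```bash
python3 -c "
from p import *
plan([])"
```

```text
t 14.03 pos [ 558.6 -365.    36.4] rpy [-1.799e+02  1.000e-01  2.270e+01] open 31.9 grip 29.9 F [-5.3  0.3 -0.1] T [0.08 1.05 0.03] q6 0.48
```

>>> arm_command(
  fingers=[1,1],
  travel=[
    [-0.0005,0,0],
    [-0.0005,0,0],
  ],
  dr=[
    [0,0,5],
    [0,0,5],
  ],
)

```text
time: 14.2
tool_pos: [0.5586, -0.365, 0.0364]
tool_rot: [-3.141, 0.001, 0.31]
contact_force: [-4.2, 0.4, -1.1]
opening: 0.0317
grip_force: 29.9
```

```bash
python3 -c "
from p import *
plan([])"
```

```text
t 14.20 pos [ 558.6 -365.    36.4] rpy [-179.9    0.    17.7] open 31.7 grip 29.9 F [-4.2  0.4 -1.1] T [ 0.14  0.8  -0.02] q6 0.57
```

>>> arm_command(
  fingers=[1,1],
  travel=[
    [0,0,0],
    [0,0,0],
  ],
  dr=[
    [0,0,5],
    [0,0,5],
  ],
)

```text
time: 14.37
tool_pos: [0.5586, -0.3649, 0.0364]
tool_rot: [-3.141, 0.001, 0.223]
contact_force: [-3.8, 0.8, -1.5]
opening: 0.0318
grip_force: 29.9
```

```bash
python3 -c "
from p import *
plan([])"
```

```text
t 14.37 pos [ 558.6 -364.9   36.4] rpy [-1.799e+02  1.000e-01  1.280e+01] open 31.8 grip 29.9 F [-3.8  0.8 -1.5] T [ 0.18  0.89 -0.06] q6 0.65
```

>>> arm_command(
  fingers=[1,1],
  travel=[
    [0,0,0],
    [0,0,0],
  ],
  dr=[
    [0,0,5],
    [0,0,5],
  ],
)

```text
time: 14.53
tool_pos: [0.5586, -0.3649, 0.0363]
tool_rot: [-3.141, 0.001, 0.136]
contact_force: [-4.6, 0.9, -2.9]
opening: 0.032
grip_force: 29.9
```

```bash
python3 -c "
from p import *
plan([])"
```

```text
t 14.53 pos [ 558.6 -364.9   36.3] rpy [-1.799e+02  1.000e-01  7.800e+00] open 32.0 grip 29.9 F [-4.6  0.9 -2.9] T [ 0.19  0.93 -0.07] q6 0.74
```

```bash
sed -i 's/q6 %.2f"%/q6 %.2f e6 %.3f"%/; s/o\["qpos"\]\[5\]))/o["qpos"][5],o["joint_efforts"][5]))/' p.py; python3 -c "
from p import *
plan([])"
```

```text
t 14.53 pos [ 558.6 -364.9   36.3] rpy [-1.799e+02  1.000e-01  7.800e+00] open 32.0 grip 29.9 F [-4.6  0.9 -2.9] T [ 0.19  0.93 -0.07] q6 0.74 e6 0.987
```

>>> arm_command(
  fingers=[1,1],
  travel=[
    [0,0,0],
    [0,0,0],
  ],
  dr=[
    [0,0,4],
    [0,0,4],
  ],
)

```text
time: 14.7
tool_pos: [0.5586, -0.3649, 0.0363]
tool_rot: [-3.141, 0.001, 0.068]
contact_force: [-4.8, 1.3, -1.9]
opening: 0.0323
grip_force: 29.9
```

```bash
python3 -c "
from p import *
plan([])"
```

```text
t 14.70 pos [ 558.6 -364.9   36.3] rpy [-1.799e+02  1.000e-01  3.900e+00] open 32.3 grip 29.9 F [-4.8  1.3 -1.9] T [ 0.23  1.02 -0.08] q6 0.81 e6 0.744
```

>>> arm_command(
  fingers=[1,1],
  travel=[
    [0,0,0],
    [0,0,0],
  ],
  dr=[
    [0,0,4],
    [0,0,4],
  ],
)

```text
time: 14.87
tool_pos: [0.5586, -0.3648, 0.0363]
tool_rot: [-3.141, 0.001, -0.002]
contact_force: [-5.2, 1.1, -2.9]
opening: 0.0317
grip_force: 29.9
```

```bash
python3 -c "
from p import *
plan([])"
```

```text
t 14.87 pos [ 558.6 -364.8   36.3] rpy [-1.8e+02  1.0e-01 -1.0e-01] open 31.7 grip 29.9 F [-5.2  1.1 -2.9] T [ 0.19  0.93 -0.05] q6 0.88 e6 0.739
```

>>> arm_command(
  fingers=[1,1],
  travel=[
    [0,0,0],
    [0,0,0],
  ],
  dr=[
    [0,0,4],
    [0,0,4],
  ],
)

```text
time: 15.03
tool_pos: [0.559, -0.3649, 0.0364]
tool_rot: [-3.141, 0.0, -0.072]
contact_force: [-3.3, 1.8, -3.6]
opening: 0.0319
grip_force: 3.0
```

```bash
python3 -c "
from p import *
plan([])"
```

```text
t 15.03 pos [ 559.  -364.9   36.4] rpy [-180.     0.    -4.1] open 31.9 grip 3.0 F [-3.3  1.8 -3.6] T [0.23 0.69 0.02] q6 0.95 e6 0.867
```

>>> arm_command(
  fingers=[1,1,1,1,1,1],
  travel=[
    [0,0,0],
    [0,0,0],
    [0,0,0],
    [0,0,0],
    [0,0,0],
    [0,0,0],
  ],
  dr=[
    [0,0,0],
    [0,0,0],
    [0,0,0],
    [0,0,0],
    [0,0,0],
    [0,0,0],
  ],
  squeeze=30,
)

```text
time: 15.53
tool_pos: [0.5592, -0.3649, 0.0365]
tool_rot: [-3.141, -0.0, -0.075]
contact_force: [-1.8, 2.9, -4.4]
opening: 0.0319
grip_force: 30.0
```

```bash
python3 -c "
from p import *
plan([])"
```

```text
t 15.53 pos [ 559.2 -364.9   36.5] rpy [-180.    -0.    -4.3] open 31.9 grip 30.0 F [-1.8  2.9 -4.4] T [0.33 0.53 0.03] q6 0.95 e6 0.028
```

>>> arm_command(
  fingers=[1],
  travel=[
    [0,0,0],
  ],
  dr=[
    [0,0,4],
  ],
)

```text
time: 15.62
tool_pos: [0.5591, -0.3649, 0.0365]
tool_rot: [-3.141, 0.0, -0.144]
contact_force: [-2.8, 1.9, -4.9]
opening: 0.0318
grip_force: 30.0
```

```bash
python3 -c "
from p import *
plan([])"
```

```text
t 15.62 pos [ 559.1 -364.9   36.5] rpy [-180.     0.    -8.3] open 31.8 grip 30.0 F [-2.8  1.9 -4.9] T [0.37 0.53 0.05] q6 1.02 e6 -1.986
```

>>> arm_command(
  fingers=[1],
  travel=[
    [0,0,0],
  ],
  dr=[
    [0,0,4],
  ],
)

```text
time: 15.7
tool_pos: [0.5591, -0.3649, 0.0365]
tool_rot: [-3.141, 0.0, -0.217]
contact_force: [-1.9, 2.6, -5.3]
opening: 0.0314
grip_force: 30.0
```

```bash
python3 -c "
from p import *
plan([])"
```

```text
t 15.70 pos [ 559.1 -364.9   36.5] rpy [-180.     0.   -12.5] open 31.4 grip 30.0 F [-1.9  2.6 -5.3] T [0.39 0.6  0.18] q6 1.10 e6 -1.048
```

>>> arm_command(
  fingers=[1],
  travel=[
    [0,0,0],
  ],
  dr=[
    [0,0,3],
  ],
)

```text
time: 15.78
tool_pos: [0.5591, -0.3649, 0.0365]
tool_rot: [-3.141, 0.0, -0.27]
contact_force: [-1.5, 3.2, -5.7]
opening: 0.0316
grip_force: 30.0
```

```bash
python3 -c "
from p import *
plan([])"
```

```text
t 15.78 pos [ 559.1 -364.9   36.5] rpy [-180.     0.   -15.5] open 31.6 grip 30.0 F [-1.5  3.2 -5.7] T [0.39 0.5  0.16] q6 1.15 e6 -0.420
```

>>> arm_command(
  fingers=[1],
  travel=[
    [0,0,0],
  ],
  dr=[
    [0,0,0],
  ],
)

```text
time: 15.87
tool_pos: [0.5591, -0.3649, 0.0365]
tool_rot: [-3.141, 0.0, -0.269]
contact_force: [-2.9, 2.7, -4.7]
opening: 0.0318
grip_force: 30.0
```

```bash
python3 -c "
from p import *
plan([])"
```

```text
t 15.87 pos [ 559.1 -364.9   36.5] rpy [-180.     0.   -15.4] open 31.8 grip 30.0 F [-2.9  2.7 -4.7] T [0.44 0.51 0.04] q6 1.15 e6 0.843
```

```bash
python3 - <<'E'
from p import *
for n in("scene",):
    c=read_camera(n); u,v=proj(c,[.5597,-.3648,.08]).astype(int)
    a=c["color"][max(0,v-35):v+35,max(0,u-45):u+45]
    cv2.imwrite("pics/f2.png",np.clip(1.8*cv2.resize(a,None,fx=7,fy=7,interpolation=cv2.INTER_CUBIC).astype(float),0,255).astype(np.uint8))
    P=cloud(c); m=(np.hypot(P[...,0]-.5597,P[...,1]+.3648)<.0155)&(P[...,2]>.087)&(P[...,2]<.093)
    print(u,v,m.sum(),cv2.minAreaRect((P[m][:,:2]*1000).astype(np.float32)))
E
```

```text
118 181 0 ((0.0, 0.0), (0.0, 0.0), 0.0)
```

View pics/f2.png

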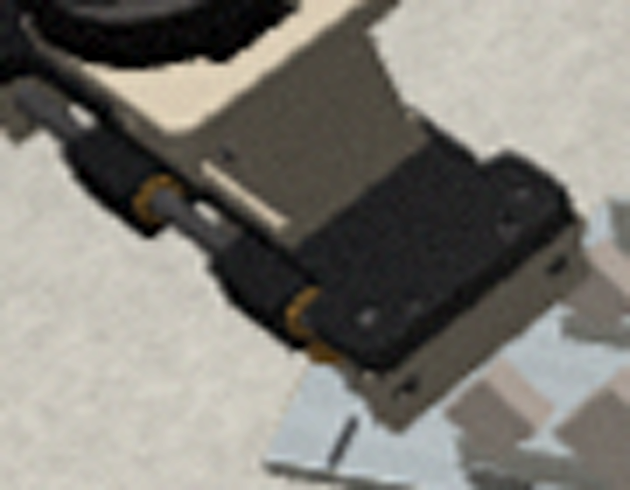

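The gripper hides the head, with its body at about (430,270) in the crop. I'll release, lift and look.

>>> arm_command(
  fingers=[0.1,0.1,0.1,0.1,0.1,0.1,0.1,0.1],
  travel=[
    [0,0,0],
    [0,0,0],
    [0,0,0],
    [0,0,-0.02],
    [0,0,-0.05],
    [0,0,-0.085],
    [0,0,-0.12],
    [0,0,-0.15],
  ],
  dr=[
    [0,0,0],
    [0,0,0],
    [0,0,0],
    [0,0,0],
    [0,0,0],
    [0,0,0],
    [0,0,0],
    [0,0,0],
  ],
)

```text
time: 16.58
tool_pos: [0.5598, -0.3659, 0.1903]
tool_rot: [3.14, -0.004, -0.267]
contact_force: [-0.0, -0.6, 0.3]
opening: 0.0413
grip_force: 0.0
```

>>> arm_command(
  fingers=[0.1,0.1,0.1],
  travel=[
    [-0.04,0,0],
    [-0.08,0,0],
    [-0.08,0,0],
  ],
  dr=[
    [0,0,0],
    [0,0,0],
    [0,0,0],
  ],
)

```text
time: 16.83
tool_pos: [0.4749, -0.3403, 0.1856]
tool_rot: [-3.138, 0.009, -0.268]
contact_force: [1.3, -1.0, -1.0]
opening: 0.0412
grip_force: 0.0
```

```bash
python3 - <<'E' 2>&1 | grep -v Warn
from p import *
from m import feet
plan([])
feet({n:read_camera(n) for n in("top","scene")})
E
```

```text
t 16.83 pos [ 474.9 -340.3  185.6] rpy [-179.8    0.5  -15.4] open 41.2 grip 0.0 F [ 1.3 -1.  -1. ] T [-0.03  0.08 -0.  ] q6 1.09 e6 -0.382
top L head 69 [503.6 -81.5] size [25.2 12.3] ang 12.2 dark 6 [5.7 2.1] z 0.0909
   nut 79 c 502.9 -80.6 r 17.0 flat normal ang 0 w 30.2 33.2 z80 0.0636
top R head 48 [ 559.7 -366.1] size [25.3 11.6] ang 7.8 dark 8 [6.4 1.6] z 0.0906
scene L head 81 [504.8 -79.5] size [28.7 12.4] ang 14.5 dark 13 [7.3 2.1] z 0.0901
   nut 118 c 504.8 -78.5 r 17.3 flat normal ang 57 w 30.8 32.7 z80 0.0624
scene R head 84 [ 559.5 -364.7] size [27.6 15. ] ang 1.9 dark 22 [4.3 3.9] z 0.0896
   nut 144 c 560.0 -361.7 r 17.1 flat normal ang 10 w 29.0 31.0 z80 0.0596
```

```bash
python3 - <<'E'
from p import *
plan([((559.6,-364.8,120),down(11.1)),((559.6,-364.8,68),down(11.1))])
E
```

```text
t 16.93 pos [ 481.1 -344.   187.8] rpy [ 1.80e+02 -1.00e-01 -1.54e+01] open 41.3 grip 0.0 F [ 0.8 -0.8 -0.5] T [-0.06  0.15  0.02] q6 1.09 e6 -0.056
   1 / 1 travel [0.0811, -0.0008, 0.0679] dr [0.1, -0.1, -26.5]
   1 / 1 travel [0.0, -0.0, 0.052] dr [0.0, 0.0, 0.0]
```

>>> arm_command(
  fingers=[0.1,0.1,0.1,0.1,0.1,0.1,0.1],
  travel=[
    [0.02,0,0],
    [0.04,0,0.015],
    [0.06,0,0.03],
    [0.075,0,0.05],
    [0.081,-0.0008,0.068],
    [0.081,-0.0008,0.068],
    [0.081,-0.0008,0.068],
  ],
  dr=[
    [0,0,-6],
    [0,0,-12],
    [0,0,-19],
    [0,0,-26],
    [0,0,-26.5],
    [0,0,-26.5],
    [0,0,-26.5],
  ],
)

```text
time: 17.52
tool_pos: [0.561, -0.3647, 0.1179]
tool_rot: [-3.141, 0.0, 0.195]
contact_force: [0.4, -1.1, 0.9]
opening: 0.0412
grip_force: 0.0
```

>>> arm_command(
  fingers=[0.1,0.1,0.1,0.1,0.1,0.1,0.1,0.1],
  travel=[
    [0,0,0],
    [0,0,0.01],
    [0,0,0.02],
    [0,0,0.03],
    [0,0,0.04],
    [0,0,0.046],
    [0,0,0.051],
    [0,0,0.051],
  ],
  dr=[
    [0,0,0],
    [0,0,0],
    [0,0,0],
    [0,0,0],
    [0,0,0],
    [0,0,0],
    [0,0,0],
    [0,0,0],
  ],
)

```text
time: 18.18
tool_pos: [0.5596, -0.3641, 0.066]
tool_rot: [-3.14, 0.002, 0.195]
contact_force: [-0.5, 0.6, 0.5]
opening: 0.0411
grip_force: 0.0
```

>>> arm_command(
  fingers=[1,1,1,1,1,1,1,1],
  travel=[
    [0,0,0],
    [0,0,0],
    [0,0,0],
    [0,0,0],
    [0,0,0],
    [0,0,0],
    [0,0,0],
    [0,0,0],
  ],
  dr=[
    [0,0,0],
    [0,0,0],
    [0,0,0],
    [0,0,0],
    [0,0,0],
    [0,0,0],
    [0,0,0],
    [0,0,0],
  ],
  squeeze=50,
)

```text
time: 18.85
tool_pos: [0.5602, -0.3647, 0.0681]
tool_rot: [3.141, -0.0, 0.195]
contact_force: [-1.2, 0.7, 2.9]
opening: 0.0115
grip_force: 48.7
```

```bash
python3 - <<'E'
from p import *
plan([((559.6,-364.8,68),down(11.1))])
E
```

```text
t 18.85 pos [ 560.2 -364.7   68.1] rpy [180.   -0.   11.2] open 11.5 grip 48.7 F [-1.2  0.7  2.9] T [ 0.02  0.48 -0.09] q6 0.68 e6 -0.143
   1 / 1 travel [-0.0006, -0.0, 0.0001] dr [0.0, -0.0, 0.1]
```

>>> arm_command(
  fingers=[0.05,0.05,0.05,0.05,0.05,0.05,0.05,0.05],
  travel=[
    [0,0,0],
    [0,0,0],
    [0,0,0],
    [0,0,-0.01],
    [0,0,-0.02],
    [0,0,-0.035],
    [0,0,-0.05],
    [0,0,-0.055],
  ],
  dr=[
    [0,0,0],
    [0,0,0],
    [0,0,0],
    [0,0,0],
    [0,0,0],
    [0,0,0],
    [0,0,0],
    [0,0,0],
  ],
  squeeze=30,
)

```text
time: 19.52
tool_pos: [0.5615, -0.3656, 0.1265]
tool_rot: [3.137, -0.003, 0.195]
contact_force: [0.6, -0.5, 0.8]
opening: 0.0436
grip_force: 0.0
```

```bash
python3 - <<'E'
from p import *
plan([((504.2,-80,120),down(61)),((504.2,-80,120),down(111)),((504.2,-80,120),down(161)),((504.2,-80,120),down(210)),((504.2,-80,38),down(210))])
E
```

```text
t 19.52 pos [ 561.5 -365.6  126.5] rpy [179.8  -0.2  11.2] open 43.6 grip 0.0 F [ 0.6 -0.5  0.8] T [-0.08  0.13 -0.02] q6 0.68 e6 -0.004
   1 / 1 travel [-0.0009, -0.2913, 0.0053] dr [0.3, -0.1, -49.8]
   1 / 1 travel [0.0, 0.0, 0.0] dr [0.0, 0.0, -50.0]
   1 / 1 travel [0.0, 0.0, 0.0] dr [0.0, 0.0, -50.0]
   1 / 1 travel [0.0, 0.0, 0.0] dr [-0.0, 0.0, -49.0]
   1 / 1 travel [0.0, -0.0, 0.082] dr [0.0, 0.0, 0.0]
```

>>> arm_command(
  fingers=[0.05,0.05,0.05,0.05,0.05,0.05,0.05,0.05],
  travel=[
    [0,-0.037,0.001],
    [0,-0.073,0.002],
    [0,-0.11,0.003],
    [0,-0.147,0.003],
    [0,-0.184,0.003],
    [0,-0.22,0.003],
    [0,-0.257,0.003],
    [-0.0009,-0.2913,0.003],
  ],
  dr=[
    [0,0,-7],
    [0,0,-14],
    [0,0,-21],
    [0,0,-28],
    [0,0,-35],
    [0,0,-42],
    [0,0,-49],
    [0,0,-50],
  ],
)

```text
time: 20.18
tool_pos: [0.5025, -0.0772, 0.1203]
tool_rot: [3.141, -0.0, 1.074]
contact_force: [0.7, 0.6, 0.5]
opening: 0.0437
grip_force: 0.0
```

>>> arm_command(
  fingers=[0.05,0.05,0.05,0.05,0.05,0.05,0.05,0.05],
  travel=[
    [0,0,0],
    [0,0,0],
    [0,0,0],
    [0,0,0],
    [0,0,0],
    [0,0,0],
    [0,0,0],
    [0,0,0],
  ],
  dr=[
    [0,0,-7],
    [0,0,-14],
    [0,0,-21],
    [0,0,-28],
    [0,0,-35],
    [0,0,-42],
    [0,0,-49],
    [0,0,-50],
  ],
)

```text
time: 20.85
tool_pos: [0.5031, -0.0791, 0.1202]
tool_rot: [3.141, 0.001, 1.945]
contact_force: [-0.6, -0.4, 0.1]
opening: 0.0434
grip_force: 0.0
```

>>> arm_command(
  fingers=[0.05,0.05,0.05,0.05,0.05,0.05,0.05,0.05],
  travel=[
    [0,0,0],
    [0,0,0],
    [0,0,0],
    [0,0,0],
    [0,0,0],
    [0,0,0],
    [0,0,0],
    [0,0,0],
  ],
  dr=[
    [0,0,-7],
    [0,0,-14],
    [0,0,-21],
    [0,0,-28],
    [0,0,-35],
    [0,0,-42],
    [0,0,-49],
    [0,0,-50],
  ],
)

```text
time: 21.52
tool_pos: [0.5031, -0.0791, 0.12]
tool_rot: [3.141, 0.001, 2.815]
contact_force: [0.1, -0.1, 0.3]
opening: 0.0437
grip_force: 0.0
```

>>> arm_command(
  fingers=[0.05,0.05,0.05,0.05,0.05,0.05,0.05,0.05],
  travel=[
    [0,0,0],
    [0,0,0],
    [0,0,0],
    [0,0,0],
    [0,0,0],
    [0,0,0],
    [0,0,0],
    [0,0,0],
  ],
  dr=[
    [0,0,-7],
    [0,0,-14],
    [0,0,-21],
    [0,0,-28],
    [0,0,-35],
    [0,0,-42],
    [0,0,-48.5],
    [0,0,-48.5],
  ],
)

```text
time: 22.18
tool_pos: [0.5031, -0.079, 0.1199]
tool_rot: [-3.141, 0.0, -2.625]
contact_force: [0.2, -0.0, 0.2]
opening: 0.0435
grip_force: 0.0
```

```bash
python3 - <<'E' 2>/dev/null
from p import *
plan([((504.2,-80,38),down(210))])
from m import feet
feet({n:read_camera(n) for n in("top","scene")})
E
```

```text
t 22.18 pos [503.1 -79.  119.9] rpy [-180.     0.  -150.4] open 43.5 grip 0.0 F [ 0.2 -0.   0.2] T [ 0.07  0.01 -0.03] q6 -2.39 e6 -1.647
   1 / 1 travel [-0.0005, -0.0014, 0.0819] dr [-0.0, 0.0, -0.4]
top L head 0 [0. 0.] size [0. 0.] ang 0.0 dark 0 [0. 0.] z nan
top R head 82 [ 559.1 -364.8] size [25.5 14.3] ang 11.6 dark 20 [1.  3.8] z 0.0906
   nut 91 c 557.7 -362.0 r 15.6 flat normal ang 19 w 26.7 27.6 z80 0.0611
scene L head 80 [504.4 -80. ] size [27.6 12.9] ang 11.5 dark 13 [8.7 3.2] z 0.0897
   nut 153 c 500.4 -71.9 r 28.6 flat normal ang 33 w 45.0 47.7 z80 0.0631
scene R head 84 [ 559.6 -364.1] size [27.1 13.1] ang 8.0 dark 26 [4.2 3.1] z 0.0896
   nut 147 c 559.8 -361.8 r 17.1 flat normal ang 17 w 30.5 32.2 z80 0.0601
```

>>> arm_command(
  fingers=[0.05,0.05,0.05,0.05,0.05,0.05,0.05,0.05],
  travel=[
    [-0.0005,-0.001,0.005],
    [-0.0005,-0.001,0.02],
    [-0.0005,-0.001,0.035],
    [-0.0005,-0.001,0.05],
    [-0.0005,-0.001,0.065],
    [-0.0005,-0.001,0.075],
    [-0.0005,-0.001,0.081],
    [-0.0005,-0.001,0.081],
  ],
  dr=[
    [0,0,0],
    [0,0,0],
    [0,0,0],
    [0,0,0],
    [0,0,0],
    [0,0,0],
    [0,0,0],
    [0,0,0],
  ],
)

```text
time: 22.95
tool_pos: [0.5032, -0.0795, 0.0375]
tool_rot: [3.14, -0.001, -2.625]
contact_force: [-0.4, 0.0, 0.1]
opening: 0.0437
grip_force: 0.0
```

>>> arm_command(
  fingers=[1,1,1,1,1,1,1,1],
  travel=[
    [0,0,0],
    [0,0,0],
    [0,0,0],
    [0,0,0],
    [0,0,0],
    [0,0,0],
    [0,0,0],
    [0,0,0],
  ],
  dr=[
    [0,0,0],
    [0,0,0],
    [0,0,0],
    [0,0,0],
    [0,0,0],
    [0,0,0],
    [0,0,0],
    [0,0,0],
  ],
)

```text
time: 23.62
tool_pos: [0.5044, -0.0797, 0.0393]
tool_rot: [-3.141, 0.001, -2.624]
contact_force: [-0.2, 0.9, 5.1]
opening: 0.0317
grip_force: 30.0
```

```bash
python3 - <<'E' 2>/dev/null
from p import *
plan([((504.2,-80,38),down(210))])
E
```

```text
t 23.62 pos [504.4 -79.7  39.3] rpy [-1.799e+02  1.000e-01 -1.503e+02] open 31.7 grip 30.0 F [-0.2  0.9  5.1] T [ 0.11  0.04 -0.03] q6 -2.40 e6 -0.039
   1 / 1 travel [0.0003, -0.0001, 0.0013] dr [-0.1, 0.1, -0.3]
```

>>> arm_command(
  fingers=[1,1,1,1,1,1,1,1],
  travel=[
    [0,0,0],
    [0,0,0],
    [0,0,0],
    [0,0,0],
    [0,0,0],
    [0,0,0],
    [0,0,0.0005],
    [0,0,0.0005],
  ],
  dr=[
    [0,0,5],
    [0,0,12],
    [0,0,19],
    [0,0,26],
    [0,0,33],
    [0,0,40],
    [0,0,47],
    [0,0,54],
  ],
)

```text
time: 24.28
tool_pos: [0.5045, -0.0805, 0.0388]
tool_rot: [-3.141, 0.002, 2.711]
contact_force: [-0.4, -3.4, 4.2]
opening: 0.0321
grip_force: 30.0
```

>>> arm_command(
  fingers=[1,1,1,1,1,1,1,1],
  travel=[
    [0,0,0],
    [0,0,0],
    [0,0,0],
    [0,0,0],
    [0,0,0],
    [0,0,0],
    [0,0,0.0005],
    [0,0,0.0005],
  ],
  dr=[
    [0,0,5],
    [0,0,12],
    [0,0,19],
    [0,0,26],
    [0,0,33],
    [0,0,40],
    [0,0,47],
    [0,0,54],
  ],
)

```text
time: 24.95
tool_pos: [0.5038, -0.0809, 0.0382]
tool_rot: [-3.141, 0.002, 1.769]
contact_force: [-2.6, -5.7, 4.4]
opening: 0.0318
grip_force: 30.0
```

>>> arm_command(
  fingers=[1,1,1,1,1,1,1,1],
  travel=[
    [0,0,0],
    [0,0,0],
    [0,0,0],
    [0,0,0],
    [0,0,0],
    [0,0,0],
    [0,0,0.0005],
    [0,0,0.0005],
  ],
  dr=[
    [0,0,5],
    [0,0,12],
    [0,0,19],
    [0,0,26],
    [0,0,33],
    [0,0,40],
    [0,0,47],
    [0,0,54],
  ],
)

```text
time: 25.62
tool_pos: [0.5031, -0.0807, 0.0376]
tool_rot: [-3.142, 0.002, 0.827]
contact_force: [-3.8, -5.2, 5.5]
opening: 0.0317
grip_force: 30.0
```

```bash
python3 - <<'E' 2>/dev/null
from p import *
plan([])
E
```

```text
t 25.62 pos [503.1 -80.7  37.6] rpy [-1.80e+02  1.00e-01  4.74e+01] open 31.7 grip 30.0 F [-3.8 -5.2  5.5] T [-0.95  0.87  0.07] q6 0.44 e6 -1.888
```

>>> arm_command(
  fingers=[1],
  travel=[
    [0,0,0],
  ],
  dr=[
    [0,0,4],
  ],
)

```text
time: 25.7
tool_pos: [0.5031, -0.0806, 0.0375]
tool_rot: [-3.142, 0.002, 0.757]
contact_force: [-4.4, -4.7, 6.4]
opening: 0.0317
grip_force: 30.0
```

```bash
python3 - <<'E' 2>/dev/null
from p import *
plan([])
E
```

```text
t 25.70 pos [503.1 -80.6  37.5] rpy [-1.80e+02  1.00e-01  4.33e+01] open 31.7 grip 30.0 F [-4.4 -4.7  6.4] T [-0.92  0.84  0.01] q6 0.51 e6 -0.372
```

>>> arm_command(
  fingers=[1],
  travel=[
    [0,0,0],
  ],
  dr=[
    [0,0,4],
  ],
)

```text
time: 25.78
tool_pos: [0.503, -0.0806, 0.0375]
tool_rot: [3.142, 0.002, 0.689]
contact_force: [-3.9, -5.0, 7.2]
opening: 0.0315
grip_force: 30.0
```

```bash
python3 - <<'E' 2>/dev/null
from p import *
plan([])
E
```

```text
t 25.78 pos [503.  -80.6  37.5] rpy [1.80e+02 1.00e-01 3.95e+01] open 31.5 grip 30.0 F [-3.9 -5.   7.2] T [-0.92  0.85  0.05] q6 0.57 e6 -0.951
```

>>> arm_command(
  fingers=[1],
  travel=[
    [-0.0005,0,0],
  ],
  dr=[
    [0,0,5],
  ],
)

```text
time: 25.87
tool_pos: [0.5029, -0.0806, 0.0375]
tool_rot: [3.141, 0.001, 0.602]
contact_force: [-1.1, -1.3, 5.3]
opening: 0.0318
grip_force: 30.0
```

```bash
python3 - <<'E' 2>/dev/null
from p import *
plan([])
E
```

```text
t 25.87 pos [502.9 -80.6  37.5] rpy [1.80e+02 1.00e-01 3.45e+01] open 31.8 grip 30.0 F [-1.1 -1.3  5.3] T [-0.34  0.41  0.04] q6 0.66 e6 -1.534
```

>>> arm_command(
  fingers=[1],
  travel=[
    [0,0,0],
  ],
  dr=[
    [0,0,5],
  ],
)

```text
time: 25.95
tool_pos: [0.5029, -0.0806, 0.0374]
tool_rot: [3.141, 0.001, 0.514]
contact_force: [-2.8, -1.9, 5.0]
opening: 0.0319
grip_force: 30.0
```

```bash
python3 - <<'E' 2>/dev/null
from p import *
plan([])
E
```

```text
t 25.95 pos [502.9 -80.6  37.4] rpy [1.80e+02 1.00e-01 2.94e+01] open 31.9 grip 30.0 F [-2.8 -1.9  5. ] T [-0.5   0.59  0.03] q6 0.75 e6 -1.383
```

>>> arm_command(
  fingers=[1],
  travel=[
    [0,0,0],
  ],
  dr=[
    [0,0,5],
  ],
)

```text
time: 26.03
tool_pos: [0.5029, -0.0805, 0.0374]
tool_rot: [3.141, 0.001, 0.427]
contact_force: [-3.1, -2.1, 4.5]
opening: 0.0319
grip_force: 30.0
```

```bash
python3 - <<'E' 2>/dev/null
from p import *
plan([])
E
```

```text
t 26.03 pos [502.9 -80.5  37.4] rpy [1.80e+02 1.00e-01 2.44e+01] open 31.9 grip 30.0 F [-3.1 -2.1  4.5] T [-0.52  0.54  0.03] q6 0.84 e6 -1.342
```

>>> arm_command(
  fingers=[1],
  travel=[
    [0,0,0],
  ],
  dr=[
    [0,0,5],
  ],
)

```text
time: 26.12
tool_pos: [0.5028, -0.0804, 0.0373]
tool_rot: [3.142, 0.001, 0.339]
contact_force: [-4.1, -3.4, 3.6]
opening: 0.0315
grip_force: 30.0
```

```bash
python3 - <<'E' 2>/dev/null
from p import *
plan([])
E
```

```text
t 26.12 pos [502.8 -80.4  37.3] rpy [1.80e+02 1.00e-01 1.94e+01] open 31.5 grip 30.0 F [-4.1 -3.4  3.6] T [-0.43  0.56  0.07] q6 0.92 e6 -1.338
```

>>> arm_command(
  fingers=[1],
  travel=[
    [0,0,0],
  ],
  dr=[
    [0,0,5],
  ],
)

```text
time: 26.2
tool_pos: [0.5028, -0.0803, 0.0373]
tool_rot: [3.142, 0.001, 0.252]
contact_force: [-2.6, -2.6, 4.0]
opening: 0.0315
grip_force: 30.0
```

```bash
python3 - <<'E' 2>/dev/null
from p import *
plan([])
E
```

```text
t 26.20 pos [502.8 -80.3  37.3] rpy [1.80e+02 1.00e-01 1.44e+01] open 31.5 grip 30.0 F [-2.6 -2.6  4. ] T [-0.34  0.59  0.02] q6 1.01 e6 -1.337
```

>>> arm_command(
  fingers=[1],
  travel=[
    [0,0,0],
  ],
  dr=[
    [0,0,5],
  ],
)

```text
time: 26.28
tool_pos: [0.5028, -0.0803, 0.0373]
tool_rot: [3.141, 0.001, 0.165]
contact_force: [-1.5, -2.0, 4.3]
opening: 0.0318
grip_force: 30.0
```

```bash
python3 - <<'E' 2>/dev/null
from p import *
plan([])
E
```

```text
t 26.28 pos [502.8 -80.3  37.3] rpy [1.8e+02 1.0e-01 9.4e+00] open 31.8 grip 30.0 F [-1.5 -2.   4.3] T [-0.34  0.57  0.02] q6 1.10 e6 -1.337
```

>>> arm_command(
  fingers=[1],
  travel=[
    [0,0,0],
  ],
  dr=[
    [0,0,5],
  ],
)

```text
time: 26.37
tool_pos: [0.5028, -0.0802, 0.0372]
tool_rot: [3.141, 0.001, 0.077]
contact_force: [-2.3, -1.6, 3.6]
opening: 0.0316
grip_force: 30.0
```

```bash
python3 - <<'E' 2>/dev/null
from p import *
plan([])
E
```

```text
t 26.37 pos [502.8 -80.2  37.2] rpy [1.8e+02 1.0e-01 4.4e+00] open 31.6 grip 30.0 F [-2.3 -1.6  3.6] T [-0.25  0.55  0.07] q6 1.19 e6 -1.337
```

>>> arm_command(
  fingers=[1],
  travel=[
    [0,0,0],
  ],
  dr=[
    [0,0,5],
  ],
)

```text
time: 26.45
tool_pos: [0.5028, -0.0801, 0.0372]
tool_rot: [3.141, 0.001, -0.01]
contact_force: [-2.3, -1.4, 3.0]
opening: 0.032
grip_force: 30.0
```

```bash
python3 - <<'E' 2>/dev/null
from p import *
plan([])
E
```

```text
t 26.45 pos [502.8 -80.1  37.2] rpy [ 1.8e+02  1.0e-01 -6.0e-01] open 32.0 grip 30.0 F [-2.3 -1.4  3. ] T [-0.17  0.47  0.04] q6 1.27 e6 -1.336
```

>>> arm_command(
  fingers=[1],
  travel=[
    [0,0,0],
  ],
  dr=[
    [0,0,5],
  ],
)

```text
time: 26.53
tool_pos: [0.5027, -0.0801, 0.0371]
tool_rot: [3.141, 0.002, -0.097]
contact_force: [-2.7, -1.0, 2.4]
opening: 0.032
grip_force: 30.0
```

```bash
python3 - <<'E' 2>/dev/null
from p import *
plan([])
E
```

```text
t 26.53 pos [502.7 -80.1  37.1] rpy [ 1.8e+02  1.0e-01 -5.6e+00] open 32.0 grip 30.0 F [-2.7 -1.   2.4] T [-0.18  0.46  0.04] q6 1.36 e6 -1.336
```

>>> arm_command(
  fingers=[1],
  travel=[
    [0,0,0],
  ],
  dr=[
    [0,0,5],
  ],
)

```text
time: 26.62
tool_pos: [0.5028, -0.08, 0.0371]
tool_rot: [3.141, 0.001, -0.184]
contact_force: [-0.8, -0.6, 2.7]
opening: 0.0319
grip_force: 30.0
```

```bash
python3 - <<'E' 2>/dev/null
from p import *
plan([])
E
```

```text
t 26.62 pos [502.8 -80.   37.1] rpy [ 1.80e+02  1.00e-01 -1.05e+01] open 31.9 grip 30.0 F [-0.8 -0.6  2.7] T [-0.05  0.39  0.19] q6 1.45 e6 -1.171
```

>>> arm_command(
  fingers=[1],
  travel=[
    [0,0,0],
  ],
  dr=[
    [0,0,5],
  ],
)

```text
time: 26.7
tool_pos: [0.5028, -0.08, 0.0371]
tool_rot: [3.141, 0.001, -0.271]
contact_force: [-2.5, -0.3, 3.0]
opening: 0.0313
grip_force: 30.0
```

```bash
python3 - <<'E' 2>/dev/null
from p import *
plan([])
E
```

```text
t 26.70 pos [502.8 -80.   37.1] rpy [ 1.80e+02  1.00e-01 -1.55e+01] open 31.3 grip 30.0 F [-2.5 -0.3  3. ] T [0.   0.42 0.19] q6 1.53 e6 -1.183
```

>>> arm_command(
  fingers=[0.05,0.05,0.05,0.05,0.05,0.05,0.05,0.05],
  travel=[
    [0,0,0],
    [0,0,0],
    [0,0,0],
    [0,0,-0.01],
    [0,0,-0.025],
    [0,0,-0.045],
    [0,0,-0.065],
    [0,0,-0.075],
  ],
  dr=[
    [0,0,0],
    [0,0,0],
    [0,0,0],
    [0,0,0],
    [0,0,0],
    [0,0,0],
    [0,0,0],
    [0,0,0],
  ],
)

```text
time: 27.37
tool_pos: [0.5045, -0.0802, 0.115]
tool_rot: [3.142, -0.004, -0.266]
contact_force: [0.9, -0.2, -0.1]
opening: 0.044
grip_force: 0.0
```

>>> arm_command(
  fingers=[0.05,0.05,0.05,0.05,0.05,0.05,0.05,0.05],
  travel=[
    [0,0,0],
    [0,0,0],
    [0,0,0],
    [0,0,0],
    [0,0,0.01],
    [0,0,0.03],
    [0,0,0.044],
    [0,0,0.044],
  ],
  dr=[
    [0,0,-7],
    [0,0,-14],
    [0,0,-20],
    [0,0,-26.6],
    [0,0,-26.6],
    [0,0,-26.6],
    [0,0,-26.6],
    [0,0,-26.6],
  ],
)

```text
time: 28.03
tool_pos: [0.5013, -0.0793, 0.0652]
tool_rot: [-3.139, 0.005, 0.194]
contact_force: [-1.0, 0.1, -0.0]
opening: 0.0438
grip_force: 0.0
```

>>> arm_command(
  fingers=[1,1,1,1,1,1,1,1],
  travel=[
    [0,0,0],
    [0,0,0],
    [0,0,0],
    [0,0,0],
    [0,0,0],
    [0,0,0],
    [0,0,0],
    [0,0,0],
  ],
  dr=[
    [0,0,0],
    [0,0,0],
    [0,0,0],
    [0,0,0],
    [0,0,0],
    [0,0,0],
    [0,0,0],
    [0,0,0],
  ],
  squeeze=50,
)

```text
time: 28.7
tool_pos: [0.5041, -0.0801, 0.0688]
tool_rot: [3.141, -0.002, 0.196]
contact_force: [1.1, 1.0, 4.0]
opening: 0.0117
grip_force: 48.5
```

```bash
python3 - <<'E' 2>/dev/null
from p import *
plan([((504,-80,68),down(11.1))])
E
```

```text
t 28.70 pos [504.1 -80.1  68.8] rpy [ 1.80e+02 -1.00e-01  1.13e+01] open 11.7 grip 48.5 F [1.1 1.  4. ] T [-0.03 -0.02 -0.17] q6 1.07 e6 -0.144
   1 / 1 travel [-0.0001, -0.0001, 0.0008] dr [0.0, -0.1, 0.2]
```

>>> arm_command(
  fingers=[0.2,0.2,0.2,0.2,0.2,0.2,0.2,0.2],
  travel=[
    [0,0,0],
    [0,0,0],
    [0,0,0],
    [0,0,-0.02],
    [0,0,-0.04],
    [-0.02,0,-0.07],
    [-0.05,0.02,-0.09],
    [-0.08,0.02,-0.11],
  ],
  dr=[
    [0,0,0],
    [0,0,0],
    [0,0,0],
    [0,0,0],
    [0,0,0],
    [0,0,0],
    [0,0,0],
    [0,0,0],
  ],
  squeeze=15,
)

```text
time: 29.37
tool_pos: [0.4289, -0.1169, 0.1792]
tool_rot: [3.14, -0.001, 0.198]
contact_force: [0.4, -0.7, -0.3]
opening: 0.0367
grip_force: 0.0
```

```bash
cat > t.py <<'E'
from p import *
ORI=np.array([531.8,-222.4]);YAW=11.1
def tubes(save=None):
    out=[]
    for n in("top","scene"):
        c=read_camera(n);P=cloud(c)
        if save:np.savez(f"{n}_{save}.npz",**c);cv2.imwrite(f"pics/{n}_{save}.png",c["color"])
        hsv=cv2.cvtColor(c["color"],cv2.COLOR_BGR2HSV)
        reg=(abs(P[...,0]-.52)<.17)&(P[...,1]>0.0)&(P[...,1]<.45)&(P[...,2]<.035)&(P[...,2]>.0105)
        k,l,st,ce=cv2.connectedComponentsWithStats(reg.astype(np.uint8))
        for i in range(1,k):
            q=l==i
            if st[i,4]<250:continue
            Q=P[q]; r=cv2.minAreaRect((Q[:,:2]*1000).astype(np.float32))
            cap=q&(abs(hsv[...,0].astype(int)-110)<12)&(hsv[...,1]>110)
            b=cv2.boxPoints(r);e0=b[1]-b[0];e1=b[2]-b[1];e=e0 if np.hypot(*e0)>np.hypot(*e1) else e1
            if not cap.any(): continue
            if (P[cap][:,:2].mean(0)*1000-r[0])@e<0:e=-e
            print(n,np.round(r[0],1),np.round(sorted(r[1]),1),"capdir",round(np.degrees(np.arctan2(e[1],e[0])),1),"ncap",cap.sum(),"z",np.round(np.percentile(Q[:,2],90),4),"hue",np.median(hsv[...,0][q]))
E
python3 - <<'E' 2>/dev/null
from t import *
from m import feet
plan([])
tubes("a")
feet({n:read_camera(n) for n in("top","scene")})
E
```

```text
t 29.37 pos [ 428.9 -116.9  179.2] rpy [179.9  -0.   11.3] open 36.7 grip 0.0 F [ 0.4 -0.7 -0.3] T [-0.18  0.11  0.01] q6 0.94 e6 0.305
top [543.7  85.1] [ 22.  120.2] capdir 5.0 ncap 53 z 0.0238 hue 27.0
top [525.3 172.4] [ 19.5 117.5] capdir 0.7 ncap 54 z 0.0238 hue 30.0
top [495.  265.6] [ 23.3 119.1] capdir -169.0 ncap 54 z 0.024 hue 27.0
top [486.4 348.4] [ 22.9 119.4] capdir -171.8 ncap 55 z 0.0239 hue 27.0
scene [545.1  84.7] [ 23.  118.8] capdir 6.2 ncap 60 z 0.0231 hue 24.0
scene [526.5 173.8] [ 22.5 119.8] capdir 0.5 ncap 70 z 0.023 hue 24.0
scene [495.1 266.4] [ 22.6 121.9] capdir -169.3 ncap 52 z 0.0229 hue 23.0
scene [486.4 350.1] [ 22.2 120.5] capdir -171.1 ncap 51 z 0.0228 hue 23.0
top L head 69 [503.6 -81.2] size [25.6 12.2] ang 9.7 dark 6 [2.1 2.4] z 0.0904
   nut 78 c 502.8 -81.4 r 17.1 flat normal ang 25 w 30.6 32.2 z80 0.0614
top R head 78 [ 559.2 -365.4] size [25.5 13.1] ang 9.8 dark 15 [0.4 3.7] z 0.0905
   nut 94 c 557.7 -363.5 r 16.6 flat normal ang 21 w 29.1 30.3 z80 0.0611
scene L head 81 [505.4 -80. ] size [28.3 12.9] ang 10.7 dark 16 [7.1 2.6] z 0.0895
   nut 121 c 500.0 -73.4 r 24.0 flat normal ang 21 w 38.1 39.8 z80 0.0601
scene R head 83 [ 559.  -364.3] size [29.6 13.8] ang 8.5 dark 26 [5.9 3.9] z 0.0899
   nut 144 c 560.6 -362.8 r 16.4 flat normal ang 23 w 30.2 31.3 z80 0.0598
```

```bash
cat >> t.py <<'E'
def pick(x,y,cap,z):
    a=np.radians(cap); return ((x-6*np.cos(a),y-6*np.sin(a),z),down(cap))
def place(ny,h,x=-6.):
    "TCP so that the tube axis (9 mm behind TCP) is h mm over its rest in the notch"
    Rb=Ro.from_euler("z",YAW,degrees=True)*Ro.from_euler("y",-20,degrees=True)
    return (np.array([*ORI,62.])+Rb.apply([x+1,ny,-9+h]),bedR(YAW))
E
python3 - <<'E'
from t import *
plan([pick(544.4,84.9,5.6,100),pick(544.4,84.9,5.6,3)])
print(place(-66,0)[0],place(-66,0)[1].as_euler("xyz",degrees=True))
E
```

```text
t 29.57 pos [ 428.9 -115.4  178.6] rpy [ 1.80e+02 -1.00e-01  1.12e+01] open 36.8 grip 0.0 F [ 0.  -1.  -1.3] T [-0.04  0.19  0.01] q6 0.94 e6 -0.056
   1 / 1 travel [0.1461, -0.1747, 0.0787] dr [0.0, -0.1, 5.6]
   1 / 1 travel [0.0, -0.0, 0.097] dr [0.0, 0.0, 0.0]
[ 542.91647913 -287.47725566   51.8326657 ] [180.  -20.   11.1]
```

>>> arm_command(
  fingers=[-0.1,-0.1,-0.1,-0.1,-0.1,-0.1,-0.1,-0.1],
  travel=[
    [0.02,-0.025,0],
    [0.042,-0.05,0],
    [0.063,-0.075,0],
    [0.083,-0.1,0.01],
    [0.104,-0.125,0.03],
    [0.125,-0.15,0.05],
    [0.146,-0.1747,0.07],
    [0.146,-0.1747,0.0787],
  ],
  dr=[
    [0,0,1],
    [0,0,2],
    [0,0,3],
    [0,0,4],
    [0,0,5],
    [0,0,5.6],
    [0,0,5.6],
    [0,0,5.6],
  ],
)

```text
time: 30.23
tool_pos: [0.5388, 0.0899, 0.0952]
tool_rot: [-3.14, 0.003, 0.103]
contact_force: [-1.3, 1.0, -0.9]
opening: 0.0505
grip_force: 0.0
```

>>> arm_command(
  fingers=[-0.1,-0.1,-0.1,-0.1,-0.1,-0.1,-0.1,-0.1],
  travel=[
    [0,0,0.02],
    [0,0,0.04],
    [0,0,0.06],
    [0,0,0.075],
    [0,0,0.085],
    [0,0,0.092],
    [0,0,0.095],
    [0,0,0.095],
  ],
  dr=[
    [0,0,0],
    [0,0,0],
    [0,0,0],
    [0,0,0],
    [0,0,0],
    [0,0,0],
    [0,0,0],
    [0,0,0],
  ],
)

```text
time: 30.9
tool_pos: [0.5378, 0.0848, 0.0039]
tool_rot: [-3.141, 0.001, 0.099]
contact_force: [-0.4, 0.7, 0.3]
opening: 0.0508
grip_force: 0.0
```

```bash
python3 - <<'E'
from t import *
plan([pick(544.4,84.9,5.6,3)])
E
```

```text
t 30.90 pos [537.8  84.8   3.9] rpy [-180.     0.     5.7] open 50.8 grip 0.0 F [-0.4  0.7  0.3] T [-0.06  0.12 -0.  ] q6 1.49 e6 0.001
   1 / 1 travel [0.0005, 0.0005, 0.0009] dr [-0.0, 0.0, 0.1]
```

>>> arm_command(
  fingers=[1,1,1,1,1,1,1,1],
  travel=[
    [0,0,0.0005],
    [0,0,0.0005],
    [0,0,0.0005],
    [0,0,0.0005],
    [0,0,0.0005],
    [0,0,0.0005],
    [0,0,0.0005],
    [0,0,0.0005],
  ],
  dr=[
    [0,0,0],
    [0,0,0],
    [0,0,0],
    [0,0,0],
    [0,0,0],
    [0,0,0],
    [0,0,0],
    [0,0,0],
  ],
  squeeze=20,
)

```text
time: 31.57
tool_pos: [0.5382, 0.0847, 0.0044]
tool_rot: [3.142, -0.001, 0.099]
contact_force: [-0.6, -0.5, 3.8]
opening: 0.0193
grip_force: 20.0
```

>>> arm_command(
  fingers=[1,1,1,1,1,1,1,1],
  travel=[
    [0,0,-0.015],
    [0,0,-0.035],
    [0,0,-0.06],
    [0,0,-0.085],
    [0,0,-0.11],
    [0,0,-0.13],
    [0,0,-0.14],
    [0,0,-0.14],
  ],
  dr=[
    [0,0,0],
    [0,0,0],
    [0,0,0],
    [0,0,0],
    [0,0,0],
    [0,0,0],
    [0,0,0],
    [0,0,0],
  ],
)

```text
time: 32.23
tool_pos: [0.5391, 0.0847, 0.146]
tool_rot: [3.141, -0.004, 0.099]
contact_force: [0.3, 0.2, -0.3]
opening: 0.0192
grip_force: 20.0
```

```bash
python3 - <<'E'
from t import *
plan([place(-66,70),place(-66,10),place(-66,1.5)])
E
```

```text
t 32.23 pos [539.1  84.7 146. ] rpy [180.   -0.2   5.7] open 19.2 grip 20.0 F [ 0.3  0.2 -0.3] T [-0.05  0.2   0.03] q6 1.49 e6 -0.001
   1 / 2 travel [-0.0285, 0.1865, 0.0141] dr [0.5, 9.9, -2.7]
   2 / 2 travel [-0.039, 0.185, 0.0067] dr [0.5, 9.9, -2.7]
   1 / 1 travel [0.0, 0.0, 0.06] dr [0.0, 0.0, 0.0]
   1 / 1 travel [-0.0, 0.0, 0.0085] dr [0.0, 0.0, 0.0]
```

>>> arm_command(
  fingers=[1,1,1,1,1,1,1,1],
  travel=[
    [-0.003,0.023,0.001],
    [-0.007,0.046,0.003],
    [-0.01,0.07,0.005],
    [-0.014,0.093,0.007],
    [-0.018,0.117,0.009],
    [-0.021,0.14,0.01],
    [-0.025,0.163,0.012],
    [-0.0285,0.1865,0.014],
  ],
  dr=[
    [0,1,0],
    [0,2.5,-0.5],
    [0,4,-1],
    [0.2,5,-1.3],
    [0.3,6,-1.6],
    [0.4,7.5,-2],
    [0.5,9,-2.4],
    [0.5,9.9,-2.7],
  ],
)

```text
time: 32.9
tool_pos: [0.5266, -0.1045, 0.1281]
tool_rot: [-3.135, -0.171, 0.146]
contact_force: [-0.5, 0.3, -0.6]
opening: 0.0191
grip_force: 20.0
```

>>> arm_command(
  fingers=[1,1,1,1,1,1,1,1],
  travel=[
    [-0.005,0.023,0.001],
    [-0.01,0.046,0.002],
    [-0.015,0.07,0.003],
    [-0.02,0.093,0.004],
    [-0.024,0.117,0.005],
    [-0.029,0.14,0.006],
    [-0.034,0.163,0.0067],
    [-0.039,0.185,0.0067],
  ],
  dr=[
    [0,1,0],
    [0,2.5,-0.5],
    [0,4,-1],
    [0.2,5,-1.3],
    [0.3,6,-1.6],
    [0.4,7.5,-2],
    [0.5,9,-2.4],
    [0.5,9.9,-2.7],
  ],
)

```text
time: 33.57
tool_pos: [0.5169, -0.2928, 0.1135]
tool_rot: [-3.138, -0.345, 0.193]
contact_force: [0.4, 0.1, -0.5]
opening: 0.0195
grip_force: 20.0
```

>>> arm_command(
  fingers=[1,1],
  travel=[
    [0,0,0],
    [0,0,0],
  ],
  dr=[
    [0,0,0],
    [0,0,0],
  ],
)

```text
time: 33.73
tool_pos: [0.5169, -0.2927, 0.1138]
tool_rot: [-3.137, -0.344, 0.19]
contact_force: [-0.0, -0.3, -1.1]
opening: 0.0196
grip_force: 20.0
```

```bash
python3 - <<'E'
from t import *
plan([place(-66,10),place(-66,3)])
E
```

```text
t 33.73 pos [ 516.9 -292.7  113.8] rpy [-179.8  -19.7   10.9] open 19.6 grip 20.0 F [-0.  -0.3 -1.1] T [-0.08  0.4   0.02] q6 0.32 e6 -0.175
   1 / 1 travel [0.004, 0.0001, 0.0573] dr [-0.2, 0.3, -0.2]
   1 / 1 travel [-0.0, 0.0, 0.007] dr [0.0, 0.0, 0.0]
```

>>> arm_command(
  fingers=[1,1,1,1,1,1,1,1],
  travel=[
    [0.004,0,0.005],
    [0.004,0,0.015],
    [0.004,0,0.025],
    [0.004,0,0.035],
    [0.004,0,0.045],
    [0.004,0,0.053],
    [0.004,0,0.057],
    [0.004,0,0.057],
  ],
  dr=[
    [0,0.3,0],
    [-0.2,0.3,-0.2],
    [-0.2,0.3,-0.2],
    [-0.2,0.3,-0.2],
    [-0.2,0.3,-0.2],
    [-0.2,0.3,-0.2],
    [-0.2,0.3,-0.2],
    [-0.2,0.3,-0.2],
  ],
)

```text
time: 34.4
tool_pos: [0.5407, -0.2869, 0.0622]
tool_rot: [3.14, -0.35, 0.198]
contact_force: [-0.8, 0.0, -0.3]
opening: 0.0194
grip_force: 20.0
```

```bash
python3 - <<'E'
from t import *
plan([place(-66,3)])
E
```

```text
t 34.40 pos [ 540.7 -286.9   62.2] rpy [179.9 -20.1  11.3] open 19.4 grip 20.0 F [-0.8  0.  -0.3] T [-0.13  0.45  0.  ] q6 0.28 e6 -0.035
   1 / 1 travel [-0.0016, 0.001, 0.0074] dr [0.0, -0.1, 0.2]
```

>>> arm_command(
  fingers=[1,1,1,1],
  travel=[
    [-0.001,0.001,0.003],
    [-0.001,0.001,0.006],
    [-0.001,0.001,0.008],
    [-0.001,0.001,0.008],
  ],
  dr=[
    [0,0,0],
    [0,0,0],
    [0,0,0],
    [0,0,0],
  ],
)

```text
time: 34.73
tool_pos: [0.5428, -0.2884, 0.0556]
tool_rot: [3.138, -0.351, 0.197]
contact_force: [-0.8, -0.3, -0.0]
opening: 0.0197
grip_force: 20.0
```

```bash
python3 - <<'E'
from t import *
plan([place(-66,1.5)])
E
```

```text
t 34.73 pos [ 542.8 -288.4   55.6] rpy [179.8 -20.1  11.3] open 19.7 grip 20.0 F [-0.8 -0.3 -0. ] T [-0.11  0.38  0.  ] q6 0.27 e6 -0.010
   1 / 1 travel [-0.001, -0.0008, 0.0021] dr [0.1, -0.1, 0.2]
```

>>> arm_command(
  fingers=[1,1,1,0.44,0.44,0.44,0.44,0.44],
  travel=[
    [-0.001,0,0.001],
    [-0.001,0,0.002],
    [-0.001,0,0.002],
    [-0.001,0,0.002],
    [-0.001,0,0.002],
    [-0.001,0,0.002],
    [-0.001,0,0.002],
    [-0.001,0,0.002],
  ],
  dr=[
    [0,0,0],
    [0,0,0],
    [0,0,0],
    [0,0,0],
    [0,0,0],
    [0,0,0],
    [0,0,0],
    [0,0,0],
  ],
)

```text
time: 35.4
tool_pos: [0.5426, -0.2883, 0.0534]
tool_rot: [3.138, -0.351, 0.198]
contact_force: [-0.4, -1.4, -0.8]
opening: 0.0259
grip_force: 0.0
```

>>> arm_command(
  fingers=[0.44,0.44,0.44,0.44,0.44,0.44,0.44,0.44],
  travel=[
    [0,0,-0.005],
    [0,0,-0.015],
    [0,0,-0.025],
    [0,0,-0.04],
    [0,0,-0.06],
    [0,0,-0.08],
    [0,0,-0.1],
    [0,0,-0.1],
  ],
  dr=[
    [0,0,0],
    [0,0,0],
    [0,0,0],
    [0,0,0],
    [0,0,0],
    [0,0,0],
    [0,0,0],
    [0,0,0],
  ],
)

```text
time: 36.07
tool_pos: [0.5092, -0.2966, 0.1524]
tool_rot: [3.131, -0.355, 0.199]
contact_force: [0.1, -0.9, 0.2]
opening: 0.0258
grip_force: 0.0
```

```bash
cat >> t.py <<'E'
def rack():
    "tubes in the rack, bed frame, from the depth clouds (top line of the tube is z=+10)"
    Rb=Ro.from_euler("z",YAW,degrees=True)*Ro.from_euler("y",-20,degrees=True)
    for n in("top","scene"):
        c=read_camera(n); B=Rb.inv().apply((cloud(c)*1000-[*ORI,62.]).reshape(-1,3))
        hsv=cv2.cvtColor(c["color"],cv2.COLOR_BGR2HSV).reshape(-1,3)
        for y in(-66,-22,22,66):
            s=B[(abs(B[:,1]-y)<16)&(B[:,2]>2)&(B[:,2]<16)&(abs(B[:,0]+6)<22)]
            if len(s)<30: print(n,y,"empty",len(s)); continue
            e=B[(abs(B[:,1]-y)<14)&(B[:,2]>3)&(B[:,2]<16)&(abs(B[:,0])<80)]
            cap=B[(abs(B[:,1]-y)<14)&(B[:,2]>0)&(B[:,2]<16)&(abs(B[:,0])<80)&(abs(hsv[:,0].astype(int)-110)<12)&(hsv[:,1]>110)]
            print(n,y,"top z",np.round(np.percentile(s[:,2],90),1),"y",np.round(np.mean(np.percentile(s[:,1],[3,97])),1),"x",np.round(np.percentile(e[:,0],[1,99]),1),"slope y/x",np.round(np.polyfit(e[:,0],e[:,1],1)[0],3),"z/x",np.round(np.polyfit(s[:,0],s[:,2],1)[0],3),"cap x",np.round(cap[:,0].mean(),1) if len(cap) else None)
E
python3 - <<'E'
from t import *
plan([pick(525.9,173.1,.6,100),pick(525.9,173.1,.6,3)])
rack()
E
```

```text
t 36.07 pos [ 509.2 -296.6  152.4] rpy [179.4 -20.3  11.4] open 25.8 grip 0.0 F [ 0.1 -0.9  0.2] T [-0.17  0.35 -0.04] q6 0.32 e6 0.125
   1 / 2 travel [0.0393, -0.2296, 0.0401] dr [-0.7, -10.2, 5.3]
   2 / 2 travel [0.0243, -0.2329, 0.0318] dr [-0.7, -10.2, 5.3]
   1 / 1 travel [0.0, -0.0, 0.097] dr [0.0, 0.0, 0.0]
top -66 top z 12.8 y -66.1 x [-29.5  60.3] slope y/x -0.005 z/x -0.02 cap x 52.8
top -22 empty 0
top 22 empty 0
top 66 empty 0
scene -66 top z 11.2 y -63.9 x [-66.4  61.6] slope y/x 0.001 z/x -0.013 cap x 55.8
scene -22 empty 0
scene 22 empty 0
scene 66 empty 0
```

>>> arm_command(
  fingers=[-0.1,-0.1,-0.1,-0.1,-0.1,-0.1,-0.1,-0.1],
  travel=[
    [0.005,-0.029,0.002],
    [0.01,-0.058,0.005],
    [0.015,-0.086,0.01],
    [0.02,-0.115,0.015],
    [0.025,-0.144,0.02],
    [0.03,-0.172,0.03],
    [0.035,-0.2,0.035],
    [0.039,-0.23,0.04],
  ],
  dr=[
    [0,-1,0.5],
    [0,-2.5,1],
    [0,-4,2],
    [-0.2,-5,2.6],
    [-0.3,-6,3.2],
    [-0.4,-7.5,4],
    [-0.5,-9,4.8],
    [-0.7,-10.2,5.3],
  ],
)

```text
time: 36.83
tool_pos: [0.5129, -0.0579, 0.1214]
tool_rot: [-3.132, -0.17, 0.102]
contact_force: [0.4, -0.8, 0.8]
opening: 0.0507
grip_force: 0.0
```

>>> arm_command(
  fingers=[-0.1,-0.1,-0.1,-0.1,-0.1,-0.1,-0.1,-0.1],
  travel=[
    [0.003,-0.03,0.002],
    [0.006,-0.06,0.006],
    [0.01,-0.09,0.01],
    [0.013,-0.12,0.015],
    [0.016,-0.15,0.02],
    [0.02,-0.18,0.025],
    [0.022,-0.21,0.03],
    [0.0243,-0.233,0.032],
  ],
  dr=[
    [0,-1,0.5],
    [0,-2.5,1],
    [0,-4,2],
    [-0.2,-5,2.6],
    [-0.3,-6,3.2],
    [-0.4,-7.5,4],
    [-0.5,-9,4.8],
    [-0.7,-10.2,5.3],
  ],
)

```text
time: 37.5
tool_pos: [0.5172, 0.1779, 0.0955]
tool_rot: [-3.138, 0.01, 0.012]
contact_force: [-0.4, -0.4, 0.6]
opening: 0.0507
grip_force: 0.0
```

```bash
python3 - <<'E'
from t import *
tubes()
plan([pick(525.9,173.1,.6,3)])
E
```

```text
scene [526.8 172.9] [ 22.9 118.3] capdir 1.6 ncap 75 z 0.0232 hue 24.0
scene [501.8 267. ] [ 20.5 107.5] capdir -169.9 ncap 1 z 0.0226 hue 22.0
scene [486.  349.8] [ 22.6 121. ] capdir -170.9 ncap 56 z 0.0229 hue 23.0
t 37.60 pos [517.7 178.9  95.6] rpy [-179.7    0.5    0.9] open 50.6 grip 0.0 F [ 0.1 -0.1  0.6] T [-0.07  0.15 -0.05] q6 1.74 e6 0.581
   1 / 1 travel [0.0029, 0.0064, 0.0926] dr [-0.3, 0.5, 0.3]
```

>>> arm_command(
  fingers=[-0.1,-0.1,-0.1,-0.1,-0.1,-0.1,-0.1,-0.1],
  travel=[
    [0.001,0.002,0.005],
    [0.002,0.004,0.015],
    [0.002,0.005,0.03],
    [0.002,0.005,0.045],
    [0.002,0.005,0.055],
    [0.002,0.005,0.06],
    [0.002,0.005,0.06],
    [0.002,0.005,0.06],
  ],
  dr=[
    [0,0,0],
    [-0.2,0.4,0.2],
    [-0.2,0.4,0.2],
    [-0.2,0.4,0.2],
    [-0.2,0.4,0.2],
    [-0.2,0.4,0.2],
    [-0.2,0.4,0.2],
    [-0.2,0.4,0.2],
  ],
)

```text
time: 38.27
tool_pos: [0.5202, 0.1704, 0.0372]
tool_rot: [-3.141, -0.001, 0.007]
contact_force: [0.3, -0.5, -0.5]
opening: 0.0504
grip_force: 0.0
```

```bash
python3 - <<'E'
from t import *
plan([pick(525.9,173.1,.6,3)])
E
```

```text
t 38.27 pos [520.2 170.4  37.2] rpy [-1.8e+02 -1.0e-01  4.0e-01] open 50.4 grip 0.0 F [ 0.3 -0.5 -0.5] T [-0.09  0.15  0.04] q6 1.74 e6 -0.005
   1 / 1 travel [-0.0003, -0.0026, 0.0342] dr [-0.0, -0.1, -0.2]
```

>>> arm_command(
  fingers=[-0.1,-0.1,-0.1,-0.1,1,1,1,1],
  travel=[
    [0,-0.0026,0.01],
    [0,-0.0026,0.02],
    [0,-0.0026,0.029],
    [0,-0.0026,0.034],
    [0,-0.0026,0.034],
    [0,-0.0026,0.034],
    [0,-0.0026,0.034],
    [0,-0.0026,0.034],
  ],
  dr=[
    [0,0,0],
    [0,0,0],
    [0,0,0],
    [0,0,0],
    [0,0,0],
    [0,0,0],
    [0,0,0],
    [0,0,0],
  ],
)

```text
time: 38.93
tool_pos: [0.5199, 0.1735, 0.0028]
tool_rot: [-3.141, -0.001, 0.008]
contact_force: [0.5, 0.2, 0.4]
opening: 0.0284
grip_force: 0.0
```

>>> arm_command(
  fingers=[1,1,1,1,1,1,1,1],
  travel=[
    [0,0,0],
    [0,0,0],
    [0,0,0],
    [0,0,-0.02],
    [0,0,-0.05],
    [0,0,-0.085],
    [0,0,-0.12],
    [0,0,-0.14],
  ],
  dr=[
    [0,0,0],
    [0,0,0],
    [0,0,0],
    [0,0,0],
    [0,0,0],
    [0,0,0],
    [0,0,0],
    [0,0,0],
  ],
)

```text
time: 39.6
tool_pos: [0.5212, 0.1737, 0.1469]
tool_rot: [-3.14, -0.006, 0.008]
contact_force: [0.6, 0.2, -0.6]
opening: 0.0194
grip_force: 20.0
```

>>> arm_command(
  fingers=[1,1],
  travel=[
    [0,0,0],
    [0,0,0],
  ],
  dr=[
    [0,0,0],
    [0,0,0],
  ],
)

```text
time: 39.77
tool_pos: [0.5204, 0.1735, 0.1441]
tool_rot: [-3.14, -0.004, 0.008]
contact_force: [0.2, -0.8, -0.6]
opening: 0.019
grip_force: 20.0
```

```bash
python3 - <<'E'
from t import *
plan([place(-22,70),place(-22,10)])
E
```

```text
t 39.77 pos [520.4 173.5 144.1] rpy [-179.9   -0.2    0.4] open 19.0 grip 20.0 F [ 0.2 -0.8 -0.6] T [-0.07  0.16  0.04] q6 1.74 e6 0.000
   1 / 2 travel [-0.0064, 0.2112, 0.013] dr [0.9, 9.9, -5.3]
   2 / 2 travel [-0.0275, 0.2098, 0.0067] dr [0.9, 9.9, -5.3]
   1 / 1 travel [0.0, -0.0, 0.06] dr [0.0, 0.0, 0.0]
```

>>> arm_command(
  fingers=[1,1,1,1,1,1,1,1],
  travel=[
    [-0.001,0.026,0.001],
    [-0.002,0.053,0.003],
    [-0.002,0.079,0.005],
    [-0.003,0.106,0.007],
    [-0.004,0.132,0.009],
    [-0.005,0.158,0.01],
    [-0.006,0.185,0.012],
    [-0.0064,0.211,0.013],
  ],
  dr=[
    [0,1,-0.5],
    [0,2.5,-1],
    [0,4,-2],
    [0.2,5,-2.6],
    [0.4,6,-3.2],
    [0.6,7.5,-4],
    [0.8,9,-4.8],
    [0.9,9.9,-5.3],
  ],
)

```text
time: 40.43
tool_pos: [0.5132, -0.0385, 0.1277]
tool_rot: [-3.132, -0.171, 0.1]
contact_force: [0.5, -0.4, -0.1]
opening: 0.0192
grip_force: 20.0
```

>>> arm_command(
  fingers=[1,1,1,1,1,1,1,1],
  travel=[
    [-0.004,0.027,0.001],
    [-0.007,0.054,0.002],
    [-0.011,0.081,0.003],
    [-0.015,0.108,0.004],
    [-0.018,0.135,0.005],
    [-0.022,0.165,0.006],
    [-0.025,0.195,0.0067],
    [-0.0275,0.21,0.0067],
  ],
  dr=[
    [0,1,-0.5],
    [0,2.5,-1],
    [0,4,-2],
    [0.2,5,-2.6],
    [0.4,6,-3.2],
    [0.6,7.5,-4],
    [0.8,9,-4.8],
    [0.9,9.9,-5.3],
  ],
)

```text
time: 41.1
tool_pos: [0.5094, -0.2518, 0.1146]
tool_rot: [-3.141, -0.347, 0.192]
contact_force: [-0.1, -0.3, -0.5]
opening: 0.0194
grip_force: 20.0
```

>>> arm_command(
  fingers=[1,1,1,1,1,1,1,1],
  travel=[
    [0,0,0],
    [0,0,0],
    [0,0,0.01],
    [0,0,0.025],
    [0,0,0.04],
    [0,0,0.05],
    [0,0,0.05],
    [0,0,0.05],
  ],
  dr=[
    [0,0,0],
    [0,0,0],
    [0,0,0],
    [0,0,0],
    [0,0,0],
    [0,0,0],
    [0,0,0],
    [0,0,0],
  ],
)

```text
time: 41.77
tool_pos: [0.5272, -0.2444, 0.069]
tool_rot: [-3.14, -0.346, 0.195]
contact_force: [0.3, -0.1, -0.1]
opening: 0.0193
grip_force: 20.0
```

>>> arm_command(
  fingers=[1,1,1],
  travel=[
    [0,0,0],
    [0,0,0],
    [0,0,0],
  ],
  dr=[
    [0,0,0],
    [0,0,0],
    [0,0,0],
  ],
)

```text
time: 42.02
tool_pos: [0.5274, -0.246, 0.0706]
tool_rot: [3.14, -0.348, 0.195]
contact_force: [-0.4, -0.2, -0.1]
opening: 0.019
grip_force: 20.0
```

```bash
python3 - <<'E'
from t import *
plan([place(-22,1)])
E
```

```text
t 42.02 pos [ 527.4 -246.    70.6] rpy [179.9 -20.   11.2] open 19.0 grip 20.0 F [-0.4 -0.2 -0.1] T [-0.13  0.34  0.02] q6 0.31 e6 0.016
   1 / 1 travel [0.0004, -0.0003, 0.0191] dr [0.1, 0.0, 0.1]
```

>>> arm_command(
  fingers=[1,1,1,1,1,1,1,1],
  travel=[
    [0,0,0.004],
    [0,0,0.008],
    [0,0,0.012],
    [0,0,0.015],
    [0,0,0.017],
    [0,0,0.019],
    [0,0,0.019],
    [0,0,0.019],
  ],
  dr=[
    [0,0,0],
    [0,0,0],
    [0,0,0],
    [0,0,0],
    [0,0,0],
    [0,0,0],
    [0,0,0],
    [0,0,0],
  ],
)

```text
time: 42.68
tool_pos: [0.5336, -0.2445, 0.0519]
tool_rot: [3.141, -0.348, 0.194]
contact_force: [-0.8, -0.5, 0.3]
opening: 0.0194
grip_force: 20.0
```

>>> arm_command(
  fingers=[0.44,0.44,0.44,0.44,0.44,0.44],
  travel=[
    [0,0,0],
    [0,0,0],
    [0,0,0],
    [0,0,0],
    [0,0,0],
    [0,0,0],
  ],
  dr=[
    [0,0,0],
    [0,0,0],
    [0,0,0],
    [0,0,0],
    [0,0,0],
    [0,0,0],
  ],
)

```text
time: 43.18
tool_pos: [0.5336, -0.2445, 0.052]
tool_rot: [3.141, -0.348, 0.194]
contact_force: [-0.9, 0.0, 0.7]
opening: 0.0257
grip_force: 0.0
```

>>> arm_command(
  fingers=[0.44,0.44,0.44,0.44,0.44,0.44,0.44,0.44],
  travel=[
    [0,0,-0.005],
    [0,0,-0.015],
    [0,0,-0.025],
    [0,0,-0.04],
    [0,0,-0.06],
    [0,0,-0.08],
    [0,0,-0.1],
    [0,0,-0.1],
  ],
  dr=[
    [0,0,0],
    [0,0,0],
    [0,0,0],
    [0,0,0],
    [0,0,0],
    [0,0,0],
    [0,0,0],
    [0,0,0],
  ],
)

```text
time: 43.85
tool_pos: [0.5007, -0.2528, 0.1508]
tool_rot: [3.135, -0.352, 0.196]
contact_force: [0.9, -0.6, 0.4]
opening: 0.0256
grip_force: 0.0
```

```bash
python3 - <<'E'
from t import *
rack(); tubes()
# C: cap -169.2, go round counter-clockwise through yaw 100
plan([((480,20,160),down(100)),pick(495,266,-169.2,100)])
E
```

```text
top -66 top z 11.6 y -66.3 x [-20.8  60.1] slope y/x 0.006 z/x -0.01 cap x 52.3
top -22 top z 12.0 y -22.1 x [-42.4  59.1] slope y/x -0.0 z/x -0.003 cap x 51.1
top 22 empty 0
top 66 empty 0
scene -66 top z 11.1 y -63.5 x [-66.8  62. ] slope y/x 0.003 z/x 0.004 cap x 55.5
scene -22 top z 10.8 y -20.3 x [-67.2  60.1] slope y/x 0.007 z/x 0.01 cap x 54.2
scene 22 empty 0
scene 66 empty 0
top [494.6 265.5] [ 23.4 118.5] capdir -168.9 ncap 55 z 0.0238 hue 26.0
top [486.7 347.6] [ 23.2 119.3] capdir -173.0 ncap 53 z 0.0236 hue 25.0
scene [495.4 266.5] [ 22.9 120.7] capdir -169.1 ncap 52 z 0.0233 hue 23.0
scene [486.7 349.3] [ 22.8 121.6] capdir -172.0 ncap 51 z 0.0227 hue 23.0
t 44.05 pos [ 499.8 -250.8  145.6] rpy [-180.   -19.9   11.1] open 25.5 grip 0.0 F [0.2 0.9 0.6] T [-0.12  0.32 -0.02] q6 0.36 e6 0.016
   1 / 2 travel [0.0179, -0.1348, -0.0012] dr [7.7, -7.9, -44.0]
   2 / 2 travel [0.1068, -0.084, 0.0053] dr [7.7, -7.9, -44.0]
   1 / 2 travel [0.1199, 0.0317, 0.03] dr [-0.0, 0.0, -45.4]
   2 / 2 travel [0.0616, 0.1076, 0.03] dr [-0.0, 0.0, -45.4]
```

>>> arm_command(
  fingers=[-0.1,-0.1,-0.1,-0.1,-0.1,-0.1,-0.1,-0.1],
  travel=[
    [0.002,-0.017,-0.01],
    [0.004,-0.034,-0.01],
    [0.007,-0.05,-0.01],
    [0.009,-0.067,-0.01],
    [0.011,-0.084,-0.01],
    [0.013,-0.101,-0.008],
    [0.016,-0.118,-0.004],
    [0.018,-0.135,-0.001],
  ],
  dr=[
    [1,-1,-5.5],
    [1.9,-2,-11],
    [2.9,-3,-16.5],
    [3.8,-4,-22],
    [4.8,-4.9,-27.5],
    [5.8,-5.9,-33],
    [6.7,-6.9,-38.5],
    [7.7,-7.9,-44],
  ],
)

```text
time: 44.72
tool_pos: [0.49, -0.1143, 0.1518]
tool_rot: [3.071, -0.171, 0.988]
contact_force: [0.7, 0.5, 0.5]
opening: 0.0503
grip_force: 0.0
```

>>> arm_command(
  fingers=[-0.1,-0.1,-0.1,-0.1,-0.1,-0.1,-0.1,-0.1],
  travel=[
    [0.013,-0.01,0.001],
    [0.027,-0.021,0.001],
    [0.04,-0.031,0.002],
    [0.053,-0.042,0.003],
    [0.067,-0.053,0.003],
    [0.08,-0.063,0.004],
    [0.093,-0.074,0.005],
    [0.107,-0.084,0.005],
  ],
  dr=[
    [1,-1,-5.5],
    [1.9,-2,-11],
    [2.9,-3,-16.5],
    [3.8,-4,-22],
    [4.8,-4.9,-27.5],
    [5.8,-5.9,-33],
    [6.7,-6.9,-38.5],
    [7.7,-7.9,-44],
  ],
)

```text
time: 45.38
tool_pos: [0.4796, 0.0212, 0.1592]
tool_rot: [-3.138, 0.002, 1.752]
contact_force: [-0.1, 0.1, -1.0]
opening: 0.0506
grip_force: 0.0
```

>>> arm_command(
  fingers=[-0.1,-0.1,-0.1,-0.1,-0.1,-0.1,-0.1,-0.1],
  travel=[
    [0.015,0.004,0.004],
    [0.03,0.008,0.008],
    [0.045,0.012,0.011],
    [0.06,0.016,0.015],
    [0.075,0.02,0.019],
    [0.09,0.024,0.022],
    [0.105,0.028,0.026],
    [0.12,0.0317,0.03],
  ],
  dr=[
    [0,0,-5.7],
    [0,0,-11.3],
    [0,0,-17],
    [0,0,-22.7],
    [0,0,-28.4],
    [0,0,-34],
    [0,0,-40],
    [0,0,-45.4],
  ],
)

```text
time: 46.05
tool_pos: [0.4901, 0.1448, 0.1288]
tool_rot: [-3.139, -0.001, 2.545]
contact_force: [0.2, 0.5, -0.4]
opening: 0.0505
grip_force: 0.0
```

>>> arm_command(
  fingers=[-0.1,-0.1,-0.1,-0.1,-0.1,-0.1,-0.1,-0.1],
  travel=[
    [0.008,0.013,0.004],
    [0.015,0.027,0.008],
    [0.023,0.04,0.011],
    [0.031,0.054,0.015],
    [0.038,0.067,0.019],
    [0.046,0.081,0.022],
    [0.054,0.094,0.026],
    [0.0616,0.1076,0.03],
  ],
  dr=[
    [0,0,-5.7],
    [0,0,-11.3],
    [0,0,-17],
    [0,0,-22.7],
    [0,0,-28.4],
    [0,0,-34],
    [0,0,-40],
    [0,0,-45.4],
  ],
)

```text
time: 46.72
tool_pos: [0.5, 0.2681, 0.0984]
tool_rot: [-3.14, -0.003, -2.946]
contact_force: [0.5, 0.4, -0.5]
opening: 0.0507
grip_force: 0.0
```

>>> arm_command(
  fingers=[-0.1,-0.1,-0.1,-0.1],
  travel=[
    [0,0,0],
    [0,0,0],
    [0,0,0],
    [0,0,0],
  ],
  dr=[
    [0,0,0],
    [0,0,0],
    [0,0,0],
    [0,0,0],
  ],
)

```text
time: 47.05
tool_pos: [0.5007, 0.2666, 0.0998]
tool_rot: [-3.14, -0.001, -2.954]
contact_force: [0.6, 0.2, -0.2]
opening: 0.0507
grip_force: 0.0
```

```bash
python3 - <<'E'
from t import *
tubes()
plan([pick(495,266,-169.2,40),pick(495,266,-169.2,3)])
E
```

```text
scene [495.  266.4] [ 22.8 121.9] capdir -169.2 ncap 63 z 0.023 hue 23.0
scene [486.5 350.2] [ 22.7 120. ] capdir -171.0 ncap 61 z 0.0229 hue 23.0
t 47.15 pos [500.9 266.6 100.1] rpy [-179.9   -0.  -169.2] open 50.7 grip 0.0 F [ 0.  -0.5 -0.9] T [-0.01 -0.01  0.02] q6 -1.40 e6 0.012
   1 / 1 travel [-0.0001, 0.0006, 0.0601] dr [-0.1, -0.0, -0.0]
   1 / 1 travel [0.0, -0.0, 0.037] dr [0.0, 0.0, 0.0]
```

>>> arm_command(
  fingers=[-0.1,-0.1,-0.1,-0.1,-0.1,-0.1,-0.1,-0.1],
  travel=[
    [0,0.0005,0.02],
    [0,0.0005,0.04],
    [0,0.0005,0.06],
    [0,0.0005,0.075],
    [0,0.0005,0.086],
    [0,0.0005,0.093],
    [0,0.0005,0.0965],
    [0,0.0005,0.0965],
  ],
  dr=[
    [0,0,0],
    [0,0,0],
    [0,0,0],
    [0,0,0],
    [0,0,0],
    [0,0,0],
    [0,0,0],
    [0,0,0],
  ],
)

```text
time: 47.82
tool_pos: [0.5007, 0.2674, 0.0033]
tool_rot: [-3.14, -0.001, -2.952]
contact_force: [-0.2, -0.5, 0.5]
opening: 0.0505
grip_force: 0.0
```

>>> arm_command(
  fingers=[1,1,1,1,1,1,1,1],
  travel=[
    [0,0,0],
    [0,0,0],
    [0,0,0],
    [0,0,0],
    [0,0,0],
    [0,0,0],
    [0,0,0],
    [0,0,0],
  ],
  dr=[
    [0,0,0],
    [0,0,0],
    [0,0,0],
    [0,0,0],
    [0,0,0],
    [0,0,0],
    [0,0,0],
    [0,0,0],
  ],
)

```text
time: 48.48
tool_pos: [0.5009, 0.2677, 0.0039]
tool_rot: [-3.14, 0.0, -2.951]
contact_force: [-0.6, 0.3, 3.4]
opening: 0.0193
grip_force: 20.0
```

>>> arm_command(
  fingers=[1,1,1,1,1,1,1,1],
  travel=[
    [0,0,-0.015],
    [0,0,-0.035],
    [0,0,-0.065],
    [0,0,-0.095],
    [0,0,-0.125],
    [0,0,-0.145],
    [0,0,-0.15],
    [0,0,-0.15],
  ],
  dr=[
    [0,0,0],
    [0,0,0],
    [0,0,0],
    [0,0,0],
    [0,0,0],
    [0,0,0],
    [0,0,0],
    [0,0,0],
  ],
)

```text
time: 49.15
tool_pos: [0.5013, 0.2682, 0.1547]
tool_rot: [-3.14, 0.003, -2.951]
contact_force: [0.5, -0.0, -0.2]
opening: 0.0191
grip_force: 20.0
```

```bash
python3 - <<'E'
from t import *
plan([((480,60,160),down(100)),place(22,70)])
E
```

```text
t 49.15 pos [501.3 268.2 154.7] rpy [-179.9    0.2 -169.1] open 19.1 grip 20.0 F [ 0.5 -0.  -0.2] T [0.07 0.06 0.03] q6 -1.40 e6 -0.000
   1 / 2 travel [0.0301, -0.1002, -0.0026] dr [0.0, 0.1, 45.4]
   2 / 2 travel [-0.0503, -0.0918, -0.0026] dr [0.0, 0.1, 45.4]
   1 / 2 travel [-0.1328, -0.012, 0.0212] dr [-7.8, 7.9, 44.0]
   2 / 2 travel [-0.1064, 0.0827, 0.0088] dr [-7.8, 7.9, 44.0]
```

>>> arm_command(
  fingers=[1,1,1,1,1,1,1,1],
  travel=[
    [0.004,-0.013,0],
    [0.008,-0.025,0],
    [0.011,-0.038,0],
    [0.015,-0.05,0],
    [0.019,-0.063,0],
    [0.022,-0.075,-0.001],
    [0.026,-0.088,-0.002],
    [0.03,-0.1,-0.0026],
  ],
  dr=[
    [0,0,5.7],
    [0,0,11.3],
    [0,0,17],
    [0,0,22.7],
    [0,0,28.4],
    [0,0,34],
    [0,0,40],
    [0,0.1,45.4],
  ],
)

```text
time: 49.82
tool_pos: [0.4889, 0.1631, 0.1541]
tool_rot: [-3.137, -0.003, 2.534]
contact_force: [0.3, -1.1, -1.1]
opening: 0.0193
grip_force: 20.0
```

>>> arm_command(
  fingers=[1,1,1,1,1,1,1,1],
  travel=[
    [-0.006,-0.011,0],
    [-0.013,-0.023,0],
    [-0.019,-0.034,0],
    [-0.025,-0.046,0],
    [-0.031,-0.057,0],
    [-0.038,-0.069,-0.001],
    [-0.044,-0.08,-0.002],
    [-0.05,-0.092,-0.0026],
  ],
  dr=[
    [0,0,5.7],
    [0,0,11.3],
    [0,0,17],
    [0,0,22.7],
    [0,0,28.4],
    [0,0,34],
    [0,0,40],
    [0,0.1,45.4],
  ],
)

```text
time: 50.48
tool_pos: [0.478, 0.0594, 0.157]
tool_rot: [-3.135, -0.001, 1.742]
contact_force: [-0.1, -0.4, -1.0]
opening: 0.0195
grip_force: 20.0
```

>>> arm_command(
  fingers=[1,1,1,1,1,1,1,1],
  travel=[
    [-0.017,-0.0015,0.003],
    [-0.033,-0.003,0.005],
    [-0.05,-0.0045,0.008],
    [-0.066,-0.006,0.011],
    [-0.083,-0.0075,0.013],
    [-0.1,-0.009,0.016],
    [-0.116,-0.0105,0.019],
    [-0.133,-0.012,0.021],
  ],
  dr=[
    [-1,1,5.5],
    [-1.9,2,11],
    [-2.9,3,16.5],
    [-3.9,4,22],
    [-4.9,4.9,27.5],
    [-5.8,5.9,33],
    [-6.8,6.9,38.5],
    [-7.8,7.9,44],
  ],
)

```text
time: 51.15
tool_pos: [0.4893, -0.0736, 0.1357]
tool_rot: [3.075, -0.173, 0.977]
contact_force: [0.2, -0.4, -0.6]
opening: 0.0194
grip_force: 20.0
```

>>> arm_command(
  fingers=[1,1,1,1,1,1,1,1],
  travel=[
    [-0.013,0.01,0.001],
    [-0.027,0.021,0.002],
    [-0.04,0.031,0.003],
    [-0.053,0.041,0.004],
    [-0.067,0.052,0.005],
    [-0.08,0.062,0.007],
    [-0.093,0.072,0.008],
    [-0.106,0.083,0.009],
  ],
  dr=[
    [-1,1,5.5],
    [-1.9,2,11],
    [-2.9,3,16.5],
    [-3.9,4,22],
    [-4.9,4.9,27.5],
    [-5.8,5.9,33],
    [-6.8,6.9,38.5],
    [-7.8,7.9,44],
  ],
)

```text
time: 51.82
tool_pos: [0.501, -0.206, 0.1143]
tool_rot: [-3.138, -0.345, 0.187]
contact_force: [0.0, -0.7, 0.0]
opening: 0.0193
grip_force: 20.0
```

>>> arm_command(
  fingers=[1,1,1,1],
  travel=[
    [0,0,0],
    [0,0,0],
    [0,0,0],
    [0,0,0],
  ],
  dr=[
    [0,0,0],
    [0,0,0],
    [0,0,0],
    [0,0,0],
  ],
)

```text
time: 52.15
tool_pos: [0.5021, -0.2049, 0.1162]
tool_rot: [-3.141, -0.346, 0.196]
contact_force: [0.6, -0.6, -1.8]
opening: 0.0191
grip_force: 20.0
```

```bash
python3 - <<'E'
from t import *
plan([place(22,20),place(22,1.5)])
E
```

```text
t 52.15 pos [ 502.1 -204.9  116.2] rpy [-180.   -19.9   11.2] open 19.1 grip 20.0 F [ 0.6 -0.6 -1.8] T [-0.13  0.39 -0.02] q6 0.39 e6 0.004
   1 / 1 travel [0.0008, 0.001, 0.0487] dr [-0.1, 0.1, 0.1]
   1 / 1 travel [-0.0, -0.0, 0.0185] dr [0.0, 0.0, 0.0]
```

>>> arm_command(
  fingers=[1,1,1,1,1,1,1,1],
  travel=[
    [0,0.001,0.005],
    [0.0008,0.001,0.015],
    [0.0008,0.001,0.027],
    [0.0008,0.001,0.038],
    [0.0008,0.001,0.046],
    [0.0008,0.001,0.05],
    [0.0008,0.001,0.05],
    [0.0008,0.001,0.05],
  ],
  dr=[
    [0,0,0],
    [0,0,0],
    [0,0,0],
    [0,0,0],
    [0,0,0],
    [0,0,0],
    [0,0,0],
    [0,0,0],
  ],
)

```text
time: 52.82
tool_pos: [0.5201, -0.2033, 0.0697]
tool_rot: [-3.142, -0.347, 0.194]
contact_force: [-0.5, -0.6, -0.1]
opening: 0.0195
grip_force: 20.0
```

```bash
python3 - <<'E'
from t import *
plan([place(22,1.5)])
E
```

```text
t 52.82 pos [ 520.1 -203.3   69.7] rpy [-180.   -19.9   11.1] open 19.5 grip 20.0 F [-0.5 -0.6 -0.1] T [-0.13  0.43  0.02] q6 0.34 e6 -0.007
   1 / 1 travel [-0.0003, -0.001, 0.0174] dr [-0.0, 0.1, 0.0]
```

>>> arm_command(
  fingers=[1,1,1,1,1,1,1,1],
  travel=[
    [0,-0.0005,0.004],
    [0,-0.0005,0.008],
    [0,-0.0005,0.012],
    [0,-0.0005,0.015],
    [0,-0.0005,0.017],
    [0,-0.0005,0.0175],
    [0,-0.0005,0.0175],
    [0,-0.0005,0.0175],
  ],
  dr=[
    [0,0,0],
    [0,0,0],
    [0,0,0],
    [0,0,0],
    [0,0,0],
    [0,0,0],
    [0,0,0],
    [0,0,0],
  ],
)

```text
time: 53.48
tool_pos: [0.5257, -0.2017, 0.0535]
tool_rot: [3.141, -0.347, 0.194]
contact_force: [-0.7, -0.2, 0.2]
opening: 0.0195
grip_force: 20.0
```

>>> arm_command(
  fingers=[0.44,0.44,0.44,0.44,0.44,0.44],
  travel=[
    [0,0,0],
    [0,0,0],
    [0,0,0],
    [0,0,0],
    [0,0,0],
    [0,0,0],
  ],
  dr=[
    [0,0,0],
    [0,0,0],
    [0,0,0],
    [0,0,0],
    [0,0,0],
    [0,0,0],
  ],
)

```text
time: 53.98
tool_pos: [0.5259, -0.2019, 0.0536]
tool_rot: [3.141, -0.348, 0.194]
contact_force: [0.2, 0.2, 1.1]
opening: 0.0258
grip_force: 0.0
```

>>> arm_command(
  fingers=[0.44,0.44,0.44,0.44,0.44,0.44,0.44,0.44],
  travel=[
    [0,0,-0.005],
    [0,0,-0.015],
    [0,0,-0.025],
    [0,0,-0.04],
    [0,0,-0.06],
    [0,0,-0.08],
    [0,0,-0.1],
    [0,0,-0.1],
  ],
  dr=[
    [0,0,0],
    [0,0,0],
    [0,0,0],
    [0,0,0],
    [0,0,0],
    [0,0,0],
    [0,0,0],
    [0,0,0],
  ],
)

```text
time: 54.65
tool_pos: [0.4929, -0.2099, 0.1521]
tool_rot: [3.135, -0.352, 0.195]
contact_force: [-0.2, -1.1, -0.1]
opening: 0.0256
grip_force: 0.0
```

```bash
python3 - <<'E'
from t import *
rack(); tubes()
plan([((470,80,160),down(100)),pick(486.5,348.8,-172,100)])
E
```

```text
top -66 top z 12.0 y -66.3 x [-18.4  60. ] slope y/x -0.007 z/x -0.005 cap x 52.6
top -22 top z 12.2 y -22.3 x [-21.1  58.7] slope y/x 0.006 z/x 0.009 cap x 51.1
top 22 top z 11.9 y 22.0 x [-41.8  61.1] slope y/x -0.023 z/x 0.0 cap x 52.9
top 66 empty 0
scene -66 top z 11.1 y -63.5 x [-67.7  61.2] slope y/x 0.007 z/x -0.0 cap x 55.6
scene -22 top z 10.8 y -20.2 x [-66.4  59.7] slope y/x 0.006 z/x 0.011 cap x 53.8
scene 22 top z 10.9 y 23.4 x [-66.4  62.7] slope y/x 0.007 z/x 0.01 cap x 56.8
scene 66 empty 0
top [486.7 347.3] [ 22.5 119.5] capdir -173.1 ncap 56 z 0.0236 hue 26.0
scene [486.8 350.2] [ 22.5 121.5] capdir -171.2 ncap 50 z 0.023 hue 23.0
t 54.85 pos [ 492.1 -208.1  147.2] rpy [-180.   -19.9   11.1] open 25.9 grip 0.0 F [ 0.5  0.7 -0.1] T [-0.08  0.38  0.02] q6 0.41 e6 0.017
   1 / 2 travel [0.018, -0.1435, -0.0003] dr [7.7, -7.9, -44.0]
   2 / 2 travel [0.1131, -0.0899, 0.0068] dr [7.7, -7.9, -44.0]
   1 / 2 travel [0.1308, 0.0345, 0.03] dr [-0.0, 0.0, -44.0]
   2 / 2 travel [0.0702, 0.1157, 0.03] dr [-0.0, 0.0, -44.0]
```

>>> arm_command(
  fingers=[-0.1,-0.1,-0.1,-0.1,-0.1,-0.1,-0.1,-0.1],
  travel=[
    [0.002,-0.018,-0.01],
    [0.004,-0.036,-0.01],
    [0.007,-0.054,-0.01],
    [0.009,-0.072,-0.01],
    [0.011,-0.09,-0.01],
    [0.013,-0.108,-0.008],
    [0.016,-0.126,-0.004],
    [0.018,-0.1435,0],
  ],
  dr=[
    [1,-1,-5.5],
    [1.9,-2,-11],
    [2.9,-3,-16.5],
    [3.8,-4,-22],
    [4.8,-4.9,-27.5],
    [5.8,-5.9,-33],
    [6.7,-6.9,-38.5],
    [7.7,-7.9,-44],
  ],
)

```text
time: 55.52
tool_pos: [0.4811, -0.0631, 0.1526]
tool_rot: [3.071, -0.171, 0.987]
contact_force: [0.8, -0.1, -0.3]
opening: 0.0507
grip_force: 0.0
```

>>> arm_command(
  fingers=[-0.1,-0.1,-0.1,-0.1,-0.1,-0.1,-0.1,-0.1],
  travel=[
    [0.014,-0.011,0.001],
    [0.028,-0.022,0.002],
    [0.042,-0.034,0.003],
    [0.056,-0.045,0.003],
    [0.07,-0.056,0.004],
    [0.085,-0.067,0.005],
    [0.099,-0.079,0.006],
    [0.113,-0.09,0.007],
  ],
  dr=[
    [1,-1,-5.5],
    [1.9,-2,-11],
    [2.9,-3,-16.5],
    [3.8,-4,-22],
    [4.8,-4.9,-27.5],
    [5.8,-5.9,-33],
    [6.7,-6.9,-38.5],
    [7.7,-7.9,-44],
  ],
)

```text
time: 56.18
tool_pos: [0.4696, 0.0809, 0.1586]
tool_rot: [-3.138, 0.002, 1.751]
contact_force: [0.7, 0.6, 0.8]
opening: 0.0506
grip_force: 0.0
```

>>> arm_command(
  fingers=[-0.1,-0.1,-0.1,-0.1,-0.1,-0.1,-0.1,-0.1],
  travel=[
    [0.016,0.004,0.004],
    [0.033,0.009,0.008],
    [0.049,0.013,0.011],
    [0.065,0.017,0.015],
    [0.082,0.022,0.019],
    [0.098,0.026,0.022],
    [0.115,0.03,0.026],
    [0.131,0.0345,0.03],
  ],
  dr=[
    [0,0,-5.5],
    [0,0,-11],
    [0,0,-16.5],
    [0,0,-22],
    [0,0,-27.5],
    [0,0,-33],
    [0,0,-38.5],
    [0,0,-44],
  ],
)

```text
time: 56.85
tool_pos: [0.4806, 0.2158, 0.128]
tool_rot: [-3.138, -0.001, 2.519]
contact_force: [-0.8, -0.9, -0.0]
opening: 0.0502
grip_force: 0.0
```

>>> arm_command(
  fingers=[-0.1,-0.1,-0.1,-0.1,-0.1,-0.1,-0.1,-0.1],
  travel=[
    [0.009,0.014,0.004],
    [0.018,0.029,0.008],
    [0.026,0.043,0.011],
    [0.035,0.058,0.015],
    [0.044,0.072,0.019],
    [0.053,0.087,0.022],
    [0.061,0.101,0.026],
    [0.07,0.1157,0.03],
  ],
  dr=[
    [0,0,-5.5],
    [0,0,-11],
    [0,0,-16.5],
    [0,0,-22],
    [0,0,-27.5],
    [0,0,-33],
    [0,0,-38.5],
    [0,0,-44],
  ],
)

```text
time: 57.52
tool_pos: [0.4919, 0.3502, 0.0975]
tool_rot: [-3.139, -0.003, -2.996]
contact_force: [0.7, -0.2, -0.2]
opening: 0.0505
grip_force: 0.0
```

>>> arm_command(
  fingers=[-0.1,-0.1,-0.1,-0.1],
  travel=[
    [0,0,0],
    [0,0,0],
    [0,0,0],
    [0,0,0],
  ],
  dr=[
    [0,0,0],
    [0,0,0],
    [0,0,0],
    [0,0,0],
  ],
)

```text
time: 57.85
tool_pos: [0.4924, 0.3486, 0.0991]
tool_rot: [-3.139, -0.001, -3.003]
contact_force: [0.3, -0.4, 0.1]
opening: 0.0506
grip_force: 0.0
```

```bash
python3 - <<'E'
from t import *
tubes()
plan([pick(486.5,348.8,-172,3)])
E
```

```text
scene [486.3 349.9] [ 21.7 120.5] capdir -171.1 ncap 50 z 0.023 hue 23.0
t 57.95 pos [492.6 348.7  99.4] rpy [-179.9   -0.  -172. ] open 50.2 grip 0.0 F [0.4 0.7 0.4] T [ 0.07 -0.03 -0.01] q6 -1.22 e6 0.012
   1 / 1 travel [0.0001, 0.0011, 0.0964] dr [-0.1, -0.0, -0.0]
```

>>> arm_command(
  fingers=[-0.1,-0.1,-0.1,-0.1,-0.1,-0.1,-0.1,-0.1],
  travel=[
    [0,0.001,0.02],
    [0,0.001,0.04],
    [0,0.001,0.06],
    [0,0.001,0.075],
    [0,0.001,0.086],
    [0,0.001,0.092],
    [0,0.001,0.0955],
    [0,0.001,0.0955],
  ],
  dr=[
    [0,0,0],
    [0,0,0],
    [0,0,0],
    [0,0,0],
    [0,0,0],
    [0,0,0],
    [0,0,0],
    [0,0,0],
  ],
)

```text
time: 58.62
tool_pos: [0.4925, 0.3501, 0.0036]
tool_rot: [-3.14, -0.0, -3.001]
contact_force: [0.8, -0.5, -0.3]
opening: 0.0509
grip_force: 0.0
```

>>> arm_command(
  fingers=[1,1,1,1,1,1,1,1],
  travel=[
    [0,0,0],
    [0,0,0],
    [0,0,0],
    [0,0,0],
    [0,0,0],
    [0,0,0],
    [0,0,0],
    [0,0,0],
  ],
  dr=[
    [0,0,0],
    [0,0,0],
    [0,0,0],
    [0,0,0],
    [0,0,0],
    [0,0,0],
    [0,0,0],
    [0,0,0],
  ],
)

```text
time: 59.28
tool_pos: [0.4926, 0.3505, 0.0041]
tool_rot: [-3.14, 0.0, -3.001]
contact_force: [-0.5, 0.6, 2.5]
opening: 0.0192
grip_force: 20.0
```

>>> arm_command(
  fingers=[1,1,1,1,1,1,1,1],
  travel=[
    [0,0,-0.015],
    [0,0,-0.035],
    [0,0,-0.065],
    [0,0,-0.095],
    [0,0,-0.125],
    [0,0,-0.145],
    [0,0,-0.15],
    [0,0,-0.15],
  ],
  dr=[
    [0,0,0],
    [0,0,0],
    [0,0,0],
    [0,0,0],
    [0,0,0],
    [0,0,0],
    [0,0,0],
    [0,0,0],
  ],
)

```text
time: 59.95
tool_pos: [0.493, 0.3509, 0.1551]
tool_rot: [-3.141, 0.003, -3.001]
contact_force: [0.1, 0.2, 0.0]
opening: 0.0191
grip_force: 20.0
```

```bash
python3 - <<'E'
from t import *
plan([((475,90,160),down(100)),place(66,70)])
E
```

```text
t 59.95 pos [493.  350.9 155.1] rpy [-180.     0.2 -171.9] open 19.1 grip 20.0 F [0.1 0.2 0. ] T [ 0.04  0.05 -0.02] q6 -1.22 e6 -0.000
   1 / 2 travel [0.0272, -0.1279, -0.0024] dr [0.0, 0.1, 44.0]
   2 / 2 travel [-0.0693, -0.1109, -0.0024] dr [0.0, 0.1, 44.0]
   1 / 2 travel [-0.126, -0.0126, 0.0212] dr [-7.8, 7.9, 44.0]
   2 / 2 travel [-0.1019, 0.0776, 0.0092] dr [-7.8, 7.9, 44.0]
```

>>> arm_command(
  fingers=[1,1,1,1,1,1,1,1],
  travel=[
    [0.003,-0.016,0],
    [0.007,-0.032,0],
    [0.01,-0.048,0],
    [0.014,-0.064,0],
    [0.017,-0.08,0],
    [0.02,-0.096,-0.001],
    [0.024,-0.112,-0.002],
    [0.027,-0.128,-0.0024],
  ],
  dr=[
    [0,0,5.5],
    [0,0,11],
    [0,0,16.5],
    [0,0,22],
    [0,0,27.5],
    [0,0,33],
    [0,0,38.5],
    [0,0.1,44],
  ],
)

```text
time: 60.62
tool_pos: [0.4822, 0.2189, 0.1541]
tool_rot: [-3.136, -0.003, 2.51]
contact_force: [0.2, -0.2, -0.5]
opening: 0.0191
grip_force: 20.0
```

>>> arm_command(
  fingers=[1,1,1,1,1,1,1,1],
  travel=[
    [-0.009,-0.014,0],
    [-0.017,-0.028,0],
    [-0.026,-0.042,0],
    [-0.035,-0.055,0],
    [-0.043,-0.069,0],
    [-0.052,-0.083,-0.001],
    [-0.061,-0.097,-0.002],
    [-0.069,-0.111,-0.0024],
  ],
  dr=[
    [0,0,5.5],
    [0,0,11],
    [0,0,16.5],
    [0,0,22],
    [0,0,27.5],
    [0,0,33],
    [0,0,38.5],
    [0,0.1,44],
  ],
)

```text
time: 61.28
tool_pos: [0.4731, 0.0888, 0.1569]
tool_rot: [-3.136, -0.001, 1.742]
contact_force: [0.5, 0.0, -0.9]
opening: 0.0193
grip_force: 20.0
```

>>> arm_command(
  fingers=[1,1,1,1,1,1,1,1],
  travel=[
    [-0.016,-0.0015,0.003],
    [-0.032,-0.003,0.005],
    [-0.047,-0.0045,0.008],
    [-0.063,-0.006,0.011],
    [-0.079,-0.0075,0.013],
    [-0.095,-0.009,0.016],
    [-0.11,-0.011,0.019],
    [-0.126,-0.0126,0.021],
  ],
  dr=[
    [-1,1,5.5],
    [-1.9,2,11],
    [-2.9,3,16.5],
    [-3.9,4,22],
    [-4.9,4.9,27.5],
    [-5.8,5.9,33],
    [-6.8,6.9,38.5],
    [-7.8,7.9,44],
  ],
)

```text
time: 61.95
tool_pos: [0.4824, -0.037, 0.1357]
tool_rot: [3.074, -0.173, 0.976]
contact_force: [1.3, 0.8, -0.7]
opening: 0.0193
grip_force: 20.0
```

>>> arm_command(
  fingers=[1,1,1,1,1,1,1,1],
  travel=[
    [-0.013,0.01,0.001],
    [-0.025,0.019,0.002],
    [-0.038,0.029,0.003],
    [-0.051,0.039,0.005],
    [-0.064,0.049,0.006],
    [-0.076,0.058,0.007],
    [-0.089,0.068,0.008],
    [-0.102,0.0776,0.009],
  ],
  dr=[
    [-1,1,5.5],
    [-1.9,2,11],
    [-2.9,3,16.5],
    [-3.9,4,22],
    [-4.9,4.9,27.5],
    [-5.8,5.9,33],
    [-6.8,6.9,38.5],
    [-7.8,7.9,44],
  ],
)

```text
time: 62.62
tool_pos: [0.492, -0.1633, 0.1147]
tool_rot: [-3.138, -0.346, 0.187]
contact_force: [0.9, 0.5, 0.3]
opening: 0.0191
grip_force: 20.0
```

>>> arm_command(
  fingers=[1,1,1,1],
  travel=[
    [0,0,0],
    [0,0,0],
    [0,0,0],
    [0,0,0],
  ],
  dr=[
    [0,0,0],
    [0,0,0],
    [0,0,0],
    [0,0,0],
  ],
)

```text
time: 62.95
tool_pos: [0.493, -0.1621, 0.1164]
tool_rot: [-3.141, -0.347, 0.195]
contact_force: [0.6, 0.9, -0.1]
opening: 0.0194
grip_force: 20.0
```

```bash
python3 - <<'E'
from t import *
plan([place(66,20),place(66,1.5)])
E
```

```text
t 62.95 pos [ 493.  -162.1  116.4] rpy [-180.   -19.9   11.2] open 19.4 grip 20.0 F [ 0.6  0.9 -0.1] T [-0.12  0.39 -0.02] q6 0.44 e6 0.005
   1 / 1 travel [0.0014, 0.0007, 0.0492] dr [-0.1, 0.1, 0.1]
   1 / 1 travel [-0.0, 0.0, 0.0185] dr [0.0, 0.0, 0.0]
```

>>> arm_command(
  fingers=[1,1,1,1,1,1,1,1],
  travel=[
    [0,0.0005,0.005],
    [0.001,0.0005,0.015],
    [0.001,0.0005,0.027],
    [0.001,0.0005,0.038],
    [0.001,0.0005,0.046],
    [0.001,0.0005,0.05],
    [0.001,0.0005,0.05],
    [0.001,0.0005,0.05],
  ],
  dr=[
    [0,0,0],
    [0,0,0],
    [0,0,0],
    [0,0,0],
    [0,0,0],
    [0,0,0],
    [0,0,0],
    [0,0,0],
  ],
)

```text
time: 63.62
tool_pos: [0.5111, -0.1599, 0.07]
tool_rot: [-3.141, -0.347, 0.193]
contact_force: [0.1, -0.4, -0.9]
opening: 0.0194
grip_force: 20.0
```

```bash
python3 - <<'E'
from t import *
plan([place(66,1.5)])
E
```

```text
t 63.62 pos [ 511.1 -159.9   70. ] rpy [-180.   -19.9   11.1] open 19.4 grip 20.0 F [ 0.1 -0.4 -0.9] T [-0.09  0.41 -0.05] q6 0.39 e6 -0.011
   1 / 1 travel [0.0001, -0.0006, 0.0178] dr [-0.0, 0.1, -0.0]
```

>>> arm_command(
  fingers=[1,1,1,1,1,1,1,1],
  travel=[
    [0,-0.0003,0.004],
    [0,-0.0003,0.008],
    [0,-0.0003,0.012],
    [0,-0.0003,0.015],
    [0,-0.0003,0.017],
    [0,-0.0003,0.018],
    [0,-0.0003,0.018],
    [0,-0.0003,0.018],
  ],
  dr=[
    [0,0,0],
    [0,0,0],
    [0,0,0],
    [0,0,0],
    [0,0,0],
    [0,0,0],
    [0,0,0],
    [0,0,0],
  ],
)

```text
time: 64.28
tool_pos: [0.5169, -0.1585, 0.0533]
tool_rot: [-3.142, -0.347, 0.193]
contact_force: [-0.9, 0.7, -0.2]
opening: 0.0194
grip_force: 20.0
```

>>> arm_command(
  fingers=[0.44,0.44,0.44,0.44,0.44,0.44],
  travel=[
    [0,0,0],
    [0,0,0],
    [0,0,0],
    [0,0,0],
    [0,0,0],
    [0,0,0],
  ],
  dr=[
    [0,0,0],
    [0,0,0],
    [0,0,0],
    [0,0,0],
    [0,0,0],
    [0,0,0],
  ],
)

```text
time: 64.78
tool_pos: [0.5171, -0.1586, 0.0534]
tool_rot: [3.141, -0.348, 0.193]
contact_force: [-0.8, 0.0, -0.3]
opening: 0.0259
grip_force: 0.0
```

>>> arm_command(
  fingers=[0.44,0.44,0.44,0.44,0.44,0.44,0.44,0.44],
  travel=[
    [0,0,-0.005],
    [0,0,-0.015],
    [0,0,-0.025],
    [0,0,-0.04],
    [0,0,-0.06],
    [0,0,-0.08],
    [0,0,-0.1],
    [0,0,-0.1],
  ],
  dr=[
    [0,0,0],
    [0,0,0],
    [0,0,0],
    [0,0,0],
    [0,0,0],
    [0,0,0],
    [0,0,0],
    [0,0,0],
  ],
)

```text
time: 65.45
tool_pos: [0.4841, -0.1664, 0.1517]
tool_rot: [3.136, -0.352, 0.194]
contact_force: [0.2, -0.8, -0.3]
opening: 0.0256
grip_force: 0.0
```

>>> arm_command(
  fingers=[0.44,0.44,0.44,0.44,0.44,0.44,0.44,0.44],
  travel=[
    [0,-0.03,-0.01],
    [0,-0.06,-0.02],
    [0,-0.09,-0.03],
    [0,-0.12,-0.03],
    [0,-0.15,-0.03],
    [0,-0.18,-0.03],
    [0,-0.2,-0.03],
    [0,-0.2,-0.03],
  ],
  dr=[
    [0,0,0],
    [0,0,0],
    [0,0,0],
    [0,0,0],
    [0,0,0],
    [0,0,0],
    [0,0,0],
    [0,0,0],
  ],
)

```text
time: 66.12
tool_pos: [0.4335, 0.0321, 0.1755]
tool_rot: [-3.141, -0.347, 0.196]
contact_force: [-0.4, -1.3, 1.0]
opening: 0.0257
grip_force: 0.0
```

```bash
python3 - <<'E' 2>/dev/null
from t import *
from m import feet
rack(); feet({n:read_camera(n) for n in("top","scene")})
c=read_camera("scene");cv2.imwrite("pics/end.png",np.clip(c["color"].astype(float)*1.4,0,255).astype(np.uint8))
plan([])
E
```

```text
top -66 top z 11.6 y -66.1 x [-66.6  59.9] slope y/x 0.001 z/x 0.007 cap x 52.3
top -22 top z 11.9 y -22.4 x [-67.   58.5] slope y/x 0.002 z/x 0.003 cap x 51.0
top 22 top z 12.2 y 21.6 x [-66.5  61.2] slope y/x 0.001 z/x -0.005 cap x 53.3
top 66 top z 11.8 y 65.6 x [-65.8  60.8] slope y/x -0.003 z/x -0.009 cap x 52.9
scene -66 top z 11.0 y -63.4 x [-66.6  61. ] slope y/x 0.005 z/x 0.014 cap x 55.7
scene -22 top z 10.6 y -20.4 x [-66.8  59.9] slope y/x -0.0 z/x -0.012 cap x 54.0
scene 22 top z 11.4 y 23.4 x [-66.5  62.5] slope y/x 0.002 z/x -0.014 cap x 56.4
scene 66 top z 11.0 y 67.4 x [-66.7  62.4] slope y/x -0.001 z/x 0.014 cap x 55.1
top L head 70 [503.6 -81.1] size [25.6 12.1] ang 11.1 dark 6 [4.  2.6] z 0.0903
   nut 77 c 502.4 -81.4 r 17.1 flat normal ang 27 w 30.2 31.9 z80 0.0614
top R head 81 [ 558.9 -365. ] size [25.6 12.9] ang 4.6 dark 19 [0.8 3.4] z 0.0906
   nut 89 c 558.0 -363.7 r 15.7 flat normal ang 48 w 28.2 29.0 z80 0.0613
scene L head 80 [503.9 -79.7] size [27.  12.8] ang 11.7 dark 15 [7.8 1.9] z 0.0897
   nut 122 c 504.5 -80.3 r 17.7 flat normal ang 21 w 32.0 32.6 z80 0.06
scene R head 82 [ 559.2 -364.7] size [27.4 13.9] ang 13.1 dark 23 [5.2 3.3] z 0.0896
   nut 147 c 560.8 -362.1 r 16.7 flat normal ang 10 w 30.3 31.7 z80 0.0602
t 66.37 pos [435.6  28.4 175.6] rpy [180.  -19.9  11. ] open 25.6 grip 0.0 F [ 0.1  0.4 -0.4] T [-0.11  0.37 -0.02] q6 1.02 e6 0.003
```

View pics/end.png

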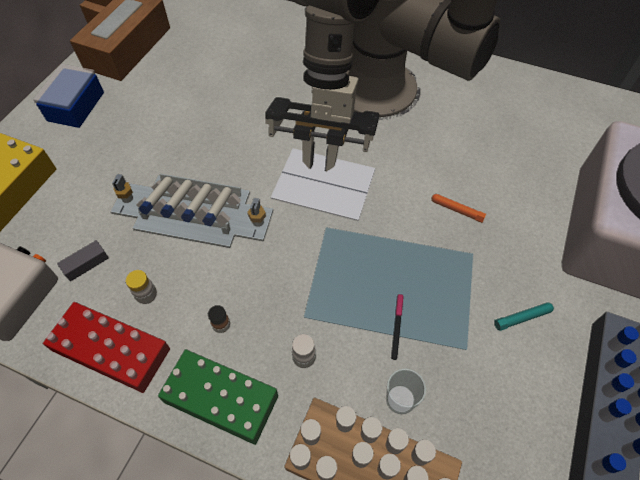

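The picture shows all four tubes in the rack around (190,200) with blue caps uphill. The pad is empty apart from the marker, and the jars and beaker are standing.

```bash
python3 -c "
from cell import *
print(hand_in())"
```

```text
the job is handed in; nothing more can be done
None
```

I've handed the job in: both screws are on their marks with the jam nuts tight, and all four tubes lie in the rack's notches, caps uphill, with the jars and beaker still standing; the hand-in gave no verdict.

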